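# Hang up the washed ladles and rail hangers

### The arm

A 6-joint arm with a two-finger parallel gripper is mounted at the origin on the work surface. World frame = base frame: x ahead of the robot, y to its left, z up, the work surface at z = 0. Lengths are in m, angles in degrees, forces in N, time in s.
With the tool pointing down it reaches from about 0.3 to 0.75 m from the base axis. Payload 8.5 kg.
Tool frame: the origin (TCP) lies between the finger pads; the fingertips stand env.finger_overhang ahead of it and the grasp point (between the pads) lies 2 mm behind it (env.finger_overhang is the distance from the TCP to the fingertips, in m); z points along the fingers, y is the line along which they close (so a half turn about z gives the same grasp; the last joint's range is limited). The gripper opens to 85 mm and grips with 20 to 120 N. Pads are 22 mm wide; open, the fingers measure 114 mm over their backs; the gripper's body (76 mm by 85 mm) begins 54 mm behind the grasp point. The pads swing forward as they close: fully open they stand 13 mm farther back than shut.
Start: joints at [60.029, 21.807, 74.336, -0, 83.858, -12.336], TCP at [0.167, 0.524, 0.248] pointing down, gripper open.
Joint ranges: [-178.18, 178.18], [-50.72, 133.34], [12.68, 142.11], [-81.47, 261.47], [9.98, 163.14], [-165.26, 165.26]. Speed limits (degrees/s): [136.94, 136.94, 180, 180, 180, 180].

### API

Orientations are given as a 3x3 rotation matrix whose columns are the frame's x, y, z axes.
In Python, from rig import env gives the robot as it stands. The module is installed in compiled form; this text tells all that it offers.
- The arm moves only by the tool jog_arm, never from a script. Its arguments are lists of equal length, an entry for each row: "hand": the finger opening in m, from 0 to 0.0854; "travel": the shift along the world's x, y, z in m, a list of three; "yaw": the turn about the world's z in rad. A call has exactly 5 rows; each row shifts and turns the commanded pose from where the row before left it; what a row does not reach is not made up. A row lasts 1/8 s, in which the tool goes at most 62.5 mm and 10.7 degrees, less where a joint would pass 70% of its speed; a pose out of reach is approached as far as the arm can. A call is refused whole if a number of a shift passes 0.0625 or a number of a turn 0.188, either way. A call with a gripper value outside its range is refused whole. The fingers move at their own pace and stop on an object; "grip_force" is the grip in N (left out, the last holds). Time passes only in rows, so rows that do not move let the fingers close, or fill a call up. It gives the time, the measured TCP pose, the force, the opening and the grip force at its end, in the units of the state.
- env.observe(): the state, without advancing time (a new reading comes with each control period).
- env.get_image(name): name is "scene" or "side" or "wrist"; returns the picture (480x640x3 uint8, red, green, blue); there is no depth.
- env.calibration(name): a dict with "fx", "fy", "cx", "cy" (pixels), "position" and "rotation" of the camera in the world; the wrist camera has in their place "hand_eye" (4x4, takes a point from camera to tool coordinates, whose origin is the TCP and whose axes are the flange's). Camera axes: x right, y down, z forward; pixel columns grow to the right and rows downward; lengths in m; the calibration is good to about 2 mm. A picture is of the moment at which its call begins: read the wrist's pose just before it. calibration takes no time and is no camera call.
- env.close_job(): hands the job in; it is judged then, once.
The state is a dict: "time_s": time; "q": joint angles; "qvel": joint speeds; "joint_efforts": joint torques, N m; "position": TCP position; "tool_rot": TCP orientation; "ft_force": force on the tool from outside, world axes, zero at the start; "wrist_torque": the same for the moment, N m; "grip_width": finger opening in m; "gripper_force": force on a finger pad.
Only numpy, scipy, OpenCV 4.12 (cv2) and the standard library are available. Lean on these libraries where they do the work, as an engineer would, in place of code of your own. Each camera call takes 0.05 s, during which the arm holds its last target. There are 200 camera calls.

### The job

First swing the tap's spout away from the basin, all the way round to the robot's right, and leave it there. Then hang the washed things up to drip dry: every ladle by its own hook over the basin's rim with its cup hanging inside the basin clear of the floor, and every C-shaped hanger on the drying rail, slid on through its gap so that it hangs freely from the rod. Leave everything else where it stands.

Things in the scene. Friction and masses are not known exactly. Their poses are not given: they have to be found in the camera images.
- basin: open rectangular steel washing-up basin fixed on the worktop, 200 (x) x 300 (y) x 130 mm high, walls 6 mm thick with a plain straight rim, floor 6 mm; origin at the centre of its underside, z up
- spout (a joint): swivel of the tap's spout about the column, rad: at 0 the spout points straight at the robot (world -x); as seen from above it grows counter-clockwise, so the spout's end goes to the robot's right (-y), and the stop is at 1.4. Light friction, stays where it is left. The spout is a level bar 22 mm thick, its centre line 232 mm above the worktop
- nozzle (a point): point on the axis of the spout's down-turned end piece (26 mm thick, from 170 to 232 mm above the worktop), 220 mm from the swivel axis and 200 mm above the worktop; the swivel axis is the upright column (40 mm across) of the fixed mixer tap beyond the basin
- rail: fixed drying rail: level round rod 14 mm thick along its own y axis, rod's axis 170 mm above the worktop, about 320 mm long, free underneath, on a post at each end; origin on the worktop under the middle of the rod
- ladle_a_mid (a point): rim ladle, 150 mm tall, 0.18 kg, stands on its flat cup (may be absent). Point: on the cup's axis, 75 mm above the underside; z up, hook to -x. Heights from the underside: cup 64 mm across, 48 high; square hook at 66-100 mm (shape: see ladle_b_mid); black grip 14 (x) x 22 (y) mm at x = -40 mm, 100-150 mm up
- ladle_b_mid (a point): equal to ladle_a. Its hook: flat handle 5 mm thick at x = -32 to -37 mm, 18 wide (y); from it the crown goes out to -x, underside 92 mm above the cup's underside, 8 mm thick; throat 16 mm wide, from x = -37 to -53 mm; outer lip 5 mm thick, from the crown down to 66 mm above the cup's underside
- ladle_c_mid (a point): equal to ladle_a
- hanger_a_mid (a point): open C-shaped white plastic rail hanger, 120 mm tall with its grip, 0.14 kg, stands on its flat foot. Point: its centre, 60 mm above the underside; z up, gap to +x. On top of the C a grip 14 (x) x 22 (y) mm at x = 0, from 74 to 120 mm above the underside. C shape: see hanger_b_mid
- hanger_b_mid (a point): equal to hanger_a. Its C: 70 mm (x) by 74 high, 8 thick, 30 wide (y; foot 46). Heights from the underside: inside free from x = -27 to +27, 8 to 66 mm up; the gap in the +x side is open from 26 to 50 mm up, with a lip above and below it; hung, the rod lies under the top arm at 66 mm
- hanger_c_mid (a point): equal to hanger_a
- sponge_mid (a point): bystander, yellow sponge 70 x 45 x 28 mm; its centre
- soap_mid (a point): bystander, clear bottle 64 mm across, 170 high; its centre
- mug_mid (a point): bystander, white mug 76 mm across, 90 high; its centre
- bowl_mid (a point): bystander, white bowl 124 mm across, 55 high; its centre
- jar_mid (a point): bystander, glass jar 72 mm across, 100 high; its centre
- can_mid (a point): bystander, can 68 mm across, 110 high; its centre
- scourer_mid (a point): bystander, green scouring pad 80 x 55 x 20 mm; its centre
Not all that is in view belongs to the job. Leave any brown look-alike of the part that bears hanger_a_mid alone.

How it is judged:
By the outcome, as a careful person would: the job done as asked, in the order asked, and still so for the second after the job is handed in, with the robot touching nothing.
Of ladle_a, ladle_b, ladle_c only 2 to 3 are there at a start; the rules pass over those that are not, and their reading is None.
At some moment in a run one of ladle_a, ladle_b, ladle_c may be knocked a few centimetres aside while the robot is not near it.
Once in a run the grip may slacken for a moment while it holds something.
It also fails if it takes over 210 s, if anything falls off the work surface, if the arm or the gripper's body presses on something with over 40 N, if the wrist force passes 120 N, or if a joint passes its speed limit or range.

## Working session

There is one attempt and no reset: what is moved stays moved. The work goes in short steps, Python scripts to look and compute and a tool call to move; the robot and the scene stay as the last step left them, time stands still between calls to the robot, and variables do not carry over. Pictures are saved under pics/ and viewed, at most 14 in all, crops included, and the job is handed in when it is done.

Besides the shell and the picture viewer there is one more tool, called after "Request:" in YAML: its name, and indented under it one key for each argument. jog_arm: Moves the arm, as the interface text tells. Its arguments: {"type":"object","properties":{"hand":{"type":"array"},"travel":{"type":"array"},"yaw":{"type":"array"},"grip_force":{"type":"number"}},"required":["hand","travel","yaw"]}

```bash
ls; mkdir -p pics
python3 - <<'E'
from rig import env
import cv2,numpy as np
s=env.observe()
print({k:np.round(v,3).tolist() for k,v in s.items()}, env.finger_overhang)
for n in ("scene","side"):
    cv2.imwrite(f"pics/{n}0.png",env.get_image(n)[:,:,::-1])
for n in ("scene","side","wrist"): print(n,{k:np.round(v,4).tolist() for k,v in env.calibration(n).items()})
E
```

```text
pics
{'time_s': 0.0, 'q': [60.029, 21.841, 74.387, -0.0, 83.859, -12.335], 'qvel': [0.004, -0.007, -0.042, 0.007, -0.07, 0.001], 'joint_efforts': [-0.001, -44.845, -23.128, -0.0, 0.005, -0.0], 'position': [0.166, 0.524, 0.248], 'tool_rot': [[-0.953, 0.303, -0.001], [0.303, 0.953, -0.001], [0.0, -0.001, -1.0]], 'ft_force': [-0.381, 0.474, 0.407], 'wrist_torque': [-0.005, 0.025, 0.035], 'gripper_force': 0.0, 'grip_width': 0.085} 0.017
scene {'fx': 519.6669, 'fy': 519.6669, 'cx': 310.2799, 'cy': 237.3167, 'position': [1.3159, 0.928, 1.1318], 'rotation': [[-0.7746, 0.3895, -0.4983], [0.6324, 0.4907, -0.5994], [0.0111, -0.7794, -0.6264]]}
side {'fx': 511.4581, 'fy': 511.4581, 'cx': 326.4871, 'cy': 239.8629, 'position': [0.0317, -0.7372, 0.981], 'rotation': [[0.8259, -0.3883, 0.4088], [-0.5638, -0.5695, 0.5982], [0.0005, -0.7245, -0.6892]]}
wrist {'fx': 408.0394, 'fy': 408.0394, 'cx': 324.2935, 'cy': 248.883, 'hand_eye': [[0.0004, -0.9558, -0.2939, 0.0753], [1.0, 0.0001, 0.0011, -0.0003], [-0.001, -0.2939, 0.9558, -0.1251], [0.0, 0.0, 0.0, 1.0]]}
```

View pics/scene0.png

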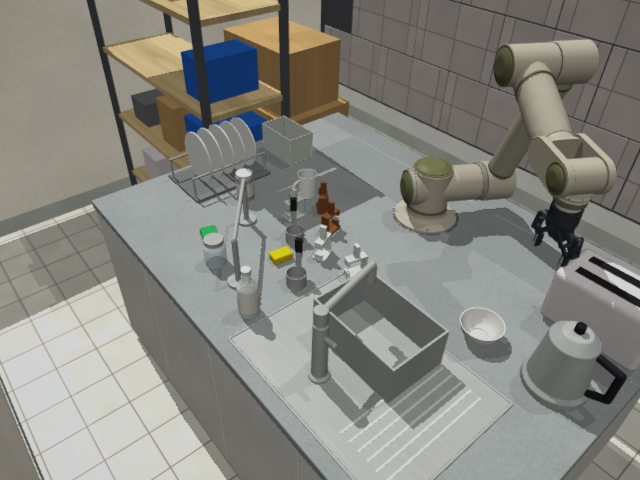

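View pics/side0.png

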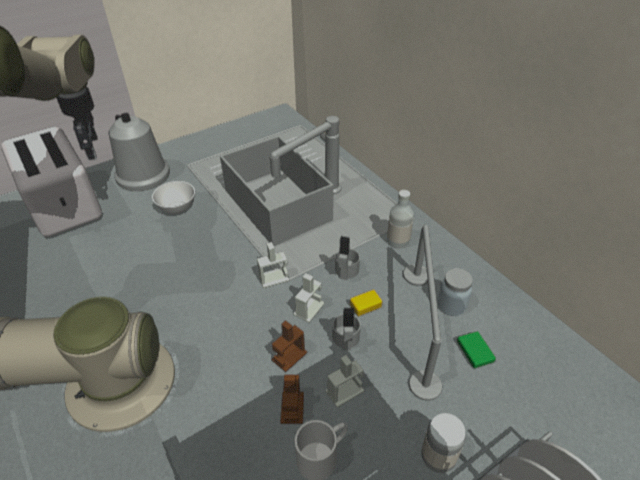

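```bash
cat > h.py <<'E'
from rig import env
import cv2,numpy as np
def ray(n,uv,cal=None):
    c=env.calibration(n); 
    d=np.array([(uv[0]-c['cx'])/c['fx'],(uv[1]-c['cy'])/c['fy'],1.])
    if n=='wrist':
        s=env.observe(); R=np.array(s['tool_rot']); p=np.array(s['position']); H=np.array(c['hand_eye'])
        return p+R@H[:3,3], R@H[:3,:3]@d
    return np.array(c['position']), np.array(c['rotation'])@d
def onz(n,uv,z):
    o,d=ray(n,uv); return o+d*(z-o[2])/d[2]
def tri(a,ua,b,ub):
    o1,d1=ray(a,ua);o2,d2=ray(b,ub)
    d1=d1/np.linalg.norm(d1);d2=d2/np.linalg.norm(d2)
    t=np.linalg.lstsq(np.c_[d1,-d2],o2-o1,rcond=None)[0]
    p,q=o1+t[0]*d1,o2+t[1]*d2
    return (p+q)/2,np.linalg.norm(p-q)
def pix(n,P):
    c=env.calibration(n);P=np.atleast_2d(P)
    if n=='wrist':
        s=env.observe(); R=np.array(s['tool_rot']); p=np.array(s['position']); H=np.array(c['hand_eye'])
        o,Rc=p+R@H[:3,3],R@H[:3,:3]
    else:o,Rc=np.array(c['position']),np.array(c['rotation'])
    q=(P-o)@Rc
    return np.c_[q[:,0]/q[:,2]*c['fx']+c['cx'],q[:,1]/q[:,2]*c['fy']+c['cy']]
def crop(im,x0,y0,w,h,k,fn):
    cv2.imwrite(fn,cv2.resize(im[y0:y0+h,x0:x0+w],None,fx=k,fy=k,interpolation=cv2.INTER_CUBIC))
E
python3 - <<'E'
from h import *
crop(cv2.imread('pics/side0.png'),225,225,264,198,3,'pics/sc.png')
crop(cv2.imread('pics/scene0.png'),185,160,260,200,3,'pics/cc.png')
E
```

```text
(no output)
```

View pics/sc.png

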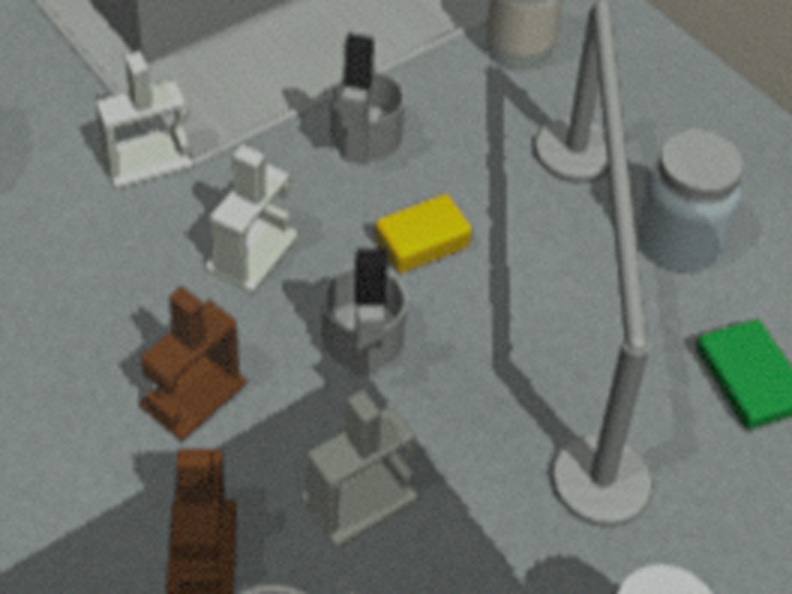

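View pics/cc.png

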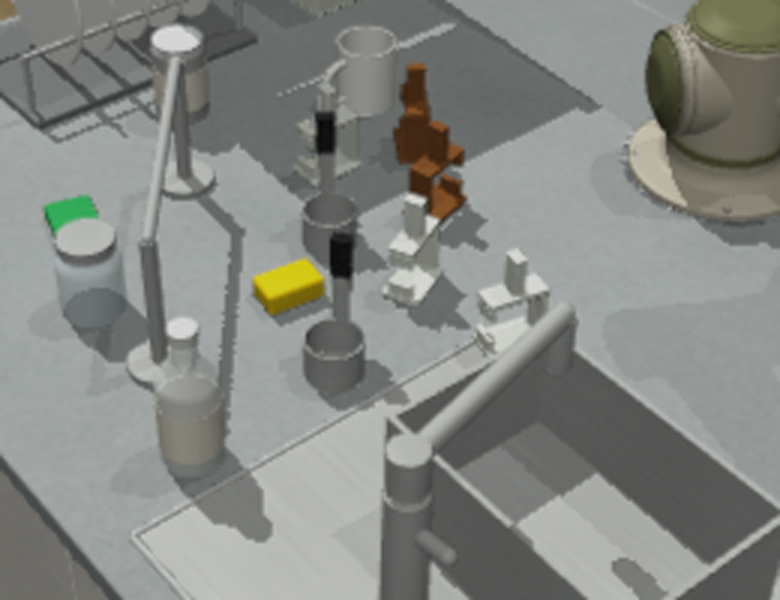

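Run:
```python
from h import *
S=lambda u,v:(225+u/3,225+v/3)
C=lambda u,v:(185+u/3,160+v/3)
L={'H1 .12':(S(137,62),C(517,258)),'H2 .12':(S(249,157),C(415,203)),'H3 .12':(S(362,402),C(327,93)),
'L1 .15':(S(360,40),C(342,240)),'L2 .15':(S(372,254),C(326,117)),
'railfar':(S(600,5),C(148,240)),'railnear':(S(635,342),C(177,58)),
'tapcol':((333,121),(320,309)),'spoutend':((275,153),(373,266))}
for k,(a,b) in L.items():
    p,e=tri('side',a,'scene',b); print(k,p.round(3),round(e,4))
for uv in [(221,157),(271,208),(331,187),(284,140)]: print('rim side',onz('side',uv,.13).round(3))
for uv in [(314,293),(376,268),(446,328),(386,373)]: print('rim scene',onz('scene',uv,.13).round(3))
for k,uv in {'L1cup':S(367,140),'L2cup':S(365,330)}.items(): print(k,onz('side',uv,.024).round(3))
# foot corners
for n,uvs in {'H1':[S(97,105),S(117,185),S(192,160)],'H2':[S(209,268),S(249,288),S(297,238)],'H3':[S(306,495),S(336,542),S(414,494)]}.items():
    print(n,[onz('side',u,0.004)[:2].round(3) for u in uvs])
# ladle direction cup from scene
print('L1 cupC',onz('scene',C(335,340),.048).round(3),onz('side',S(367,98),.048).round(3))
print('L2 cupC',onz('scene',C(330,213),.048).round(3),onz('side',S(366,295),.048).round(3))
```

```text
H1 .12 [0.421 0.076 0.114] 0.0029
H2 .12 [ 0.441 -0.061  0.112] 0.0022
H3 .12 [ 0.385 -0.286  0.112] 0.0016
L1 .15 [ 0.566 -0.03   0.144] 0.0039
L2 .15 [ 0.446 -0.21   0.145] 0.0035
railfar [ 0.732 -0.125  0.167] 0.0022
railnear [ 0.53  -0.379  0.171] 0.0029
tapcol [0.758 0.295 0.239] 0.0015
spoutend [0.549 0.259 0.232] 0.0032
rim side [0.48  0.463 0.13 ]
rim side [0.485 0.181 0.13 ]
rim side [0.664 0.166 0.13 ]
rim side [0.678 0.438 0.13 ]
rim scene [0.664 0.163 0.13 ]
rim scene [0.46  0.196 0.13 ]
rim scene [0.481 0.468 0.13 ]
rim scene [0.7   0.469 0.13 ]
L1cup [ 0.577 -0.034  0.024]
L2cup [ 0.461 -0.191  0.024]
H1 [array([0.415, 0.15 ]), array([0.384, 0.058]), array([0.451, 0.047])]
H2 [array([ 0.402, -0.061]), array([ 0.417, -0.095]), array([ 0.477, -0.075])]
H3 [array([ 0.352, -0.271]), array([ 0.349, -0.312]), array([ 0.415, -0.313])]
L1 cupC [0.598 0.001 0.048] [ 0.592 -0.012  0.048]
L2 cupC [ 0.473 -0.168  0.048] [ 0.469 -0.18   0.048]
```

Request:
jog_arm:
  hand: [0, 0, 0, 0, 0]
  travel:
    - [0.038, -0.018, 0]
    - [0.038, -0.018, 0]
    - [0.038, -0.018, 0]
    - [0.038, -0.018, 0]
    - [0.038, -0.018, 0]
  yaw: [0, 0, 0, 0, 0]

```text
time_s: 0.72
position: [0.3577, 0.4333, 0.248]
tool_rot: [[-0.953, 0.303, -0.001], [0.303, 0.953, -0.0], [0.0, -0.001, -1.0]]
ft_force: [0.0, 0.7, -0.1]
grip_width: 0.0
gripper_force: 0.0
```

Request:
jog_arm:
  hand: [0, 0, 0, 0, 0]
  travel:
    - [0.038, -0.018, 0]
    - [0.038, -0.018, 0]
    - [0.038, -0.018, 0]
    - [0.038, -0.018, 0]
    - [0.038, -0.018, 0]
  yaw: [0, 0, 0, 0, 0]

```text
time_s: 1.35
position: [0.5477, 0.3434, 0.2479]
tool_rot: [[-0.953, 0.303, -0.001], [0.303, 0.953, -0.0], [0.001, -0.001, -1.0]]
ft_force: [-0.4, 0.7, -0.3]
grip_width: 0.0
gripper_force: 0.0
```

Run:
```python
from h import *
im=env.get_image('wrist')[:,:,::-1]; cv2.imwrite('pics/w0.png',im)
s=env.observe(); print(np.round(s['position'],3),s['grip_width'],s['time_s'])
```

```text
[0.552 0.341 0.247] -0.0001900678543118524 1.4
```

View pics/w0.png

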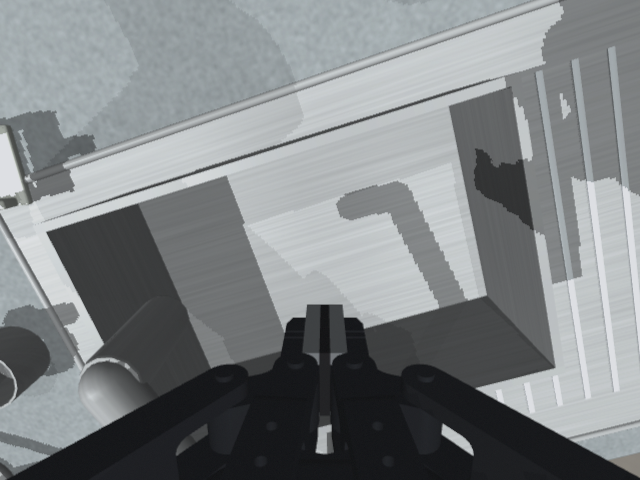

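Run:
```python
from h import *
for uv in [(47,225),(508,82),(50,234),(450,106),(510,88),(553,367)]: print(uv,onz('wrist',uv,.13).round(4))
im=cv2.imread('pics/w0.png')[:,:,1]
for u in (150,250,350,420): 
    v0=int(225-(u-47)*143/461); print(u,v0,im[v0-14:v0+24,u].tolist())
```

```text
(47, 225) [0.4846 0.1842 0.13  ]
(508, 82) [0.4902 0.4665 0.13  ]
(50, 234) [0.4902 0.1832 0.13  ]
(450, 106) [0.4927 0.4333 0.13  ]
(510, 88) [0.4936 0.467  0.13  ]
(553, 367) [0.6788 0.4632 0.13  ]
150 193 [199, 200, 204, 208, 205, 193, 132, 66, 80, 177, 210, 210, 210, 210, 210, 210, 210, 210, 210, 205, 155, 111, 113, 115, 114, 111, 111, 112, 114, 113, 112, 112, 113, 114, 113, 113, 113, 112]
250 162 [195, 194, 192, 190, 180, 130, 77, 71, 124, 185, 204, 204, 204, 204, 204, 204, 204, 204, 205, 199, 190, 188, 192, 194, 194, 192, 189, 186, 187, 189, 192, 193, 192, 191, 191, 190, 191, 192]
350 131 [196, 195, 196, 194, 149, 88, 70, 82, 165, 195, 195, 195, 195, 195, 195, 194, 194, 194, 194, 190, 186, 184, 185, 185, 182, 182, 183, 183, 186, 189, 190, 190, 189, 186, 183, 183, 186, 187]
420 109 [198, 199, 198, 199, 160, 98, 71, 83, 167, 198, 197, 197, 196, 196, 196, 197, 196, 196, 197, 191, 184, 182, 185, 188, 187, 182, 182, 184, 186, 187, 184, 184, 186, 188, 186, 186, 186, 184]
```

Request:
jog_arm:
  hand: [0, 0, 0, 0, 0]
  travel:
    - [0, 0, -0.019]
    - [0, 0, -0.019]
    - [0, -0.02, 0]
    - [0, -0.02, 0]
    - [0, -0.02, 0]
  yaw: [0, 0, 0, 0, 0]

```text
time_s: 2.02
position: [0.5469, 0.2825, 0.2115]
tool_rot: [[-0.953, 0.304, 0.002], [0.304, 0.953, 0.001], [-0.002, 0.001, -1.0]]
ft_force: [0.6, 1.1, 1.2]
grip_width: -0.0
gripper_force: 0.0
```

Request:
jog_arm:
  hand: [0, 0, 0, 0, 0]
  travel:
    - [0.003, -0.023, 0]
    - [0.003, -0.023, 0]
    - [0.008, -0.02, 0]
    - [0.008, -0.02, 0]
    - [0.011, -0.018, 0]
  yaw: [0, 0, 0, 0, 0]

```text
time_s: 2.65
position: [0.5803, 0.1788, 0.2105]
tool_rot: [[-0.953, 0.303, 0.0], [0.303, 0.953, 0.0], [-0.0, 0.0, -1.0]]
ft_force: [-0.7, 0.3, 0.9]
grip_width: 0.0001
gripper_force: 0.0
```

Request:
jog_arm:
  hand: [0, 0, 0, 0, 0]
  travel:
    - [0.011, -0.018, 0]
    - [0.015, -0.015, 0]
    - [0.015, -0.015, 0]
    - [0.017, -0.012, 0]
    - [0.017, -0.012, 0]
  yaw: [0, 0, 0, 0, 0]

```text
time_s: 3.28
position: [0.6558, 0.1073, 0.2102]
tool_rot: [[-0.953, 0.303, 0.0], [0.303, 0.953, 0.0], [-0.0, 0.0, -1.0]]
ft_force: [0.0, 0.5, 0.3]
grip_width: 0.0001
gripper_force: 0.3
```

Request:
jog_arm:
  hand: [0, 0, 0, 0, 0]
  travel:
    - [0.01, -0.004, 0]
    - [0.01, -0.004, 0]
    - [0.008, -0.003, 0]
    - [0, 0, 0]
    - [0, 0, 0]
  yaw: [0, 0, 0, 0, 0]

```text
time_s: 3.9
position: [0.6825, 0.0974, 0.2103]
tool_rot: [[-0.953, 0.303, -0.0], [0.303, 0.953, 0.0], [0.0, 0.0, -1.0]]
ft_force: [0.2, -0.3, -0.1]
grip_width: -0.0001
gripper_force: 0.0
```

Run:
```python
from h import *
im=env.get_image('scene')[:,:,::-1].copy(); crop(im,200,180,260,200,3,'pics/s1.png')
```

```text
(no output)
```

View pics/s1.png

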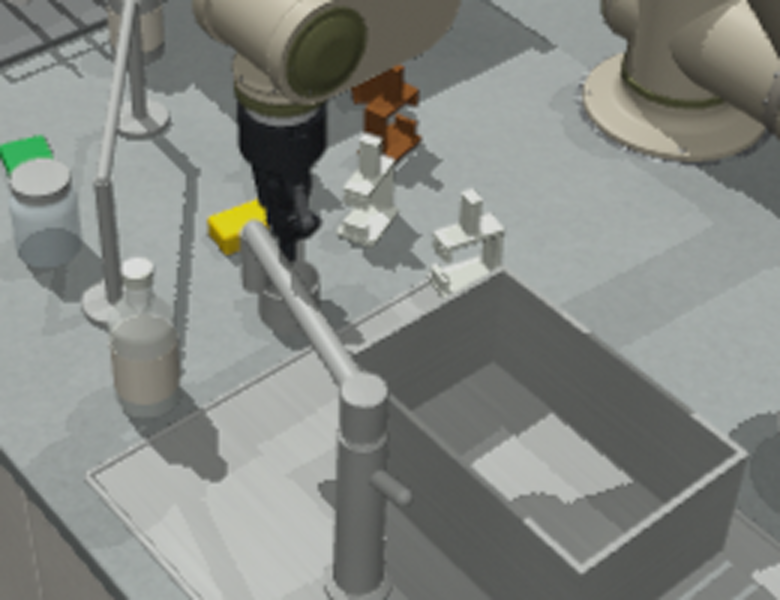

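Run:
```python
from h import *
e=onz('scene',(200+250/3,180+228/3),.243);c=onz('scene',(200+363/3,180+388/3),.243);print(e,c,np.degrees(np.arctan2(c[1]-e[1],c[0]-e[0])),np.hypot(*(c-e)[:2]))
```

```text
[0.71320432 0.09397558 0.243     ] [0.75864133 0.30038928 0.243     ] 77.58569901625222 0.21135547726976708
```

Request:
jog_arm:
  hand: [0, 0, 0, 0, 0]
  travel:
    - [0.004, -0.001, 0]
    - [0.004, -0.001, 0]
    - [0.004, -0.001, 0]
    - [0.003, 0, 0]
    - [0, 0, 0]
  yaw: [0, 0, 0, 0, 0]

```text
time_s: 4.58
position: [0.6978, 0.0941, 0.2101]
tool_rot: [[-0.953, 0.303, -0.0], [0.303, 0.953, 0.0], [0.0, -0.0, -1.0]]
ft_force: [0.0, 0.6, -0.0]
grip_width: 0.0001
gripper_force: 0.0
```

Request:
jog_arm:
  hand: [0, 0, 0, 0, 0]
  travel:
    - [0.003, 0, 0]
    - [0.003, 0, 0]
    - [0, 0, 0]
    - [0, 0, 0]
    - [0, 0, 0]
  yaw: [0, 0, 0, 0, 0]

```text
time_s: 5.2
position: [0.7013, 0.0961, 0.2106]
tool_rot: [[-0.954, 0.301, -0.006], [0.301, 0.954, 0.002], [0.007, 0.0, -1.0]]
ft_force: [-14.9, 6.0, 5.4]
grip_width: 0.0001
gripper_force: 0.0
```

Run:
```python
from h import *
im=env.get_image('scene')[:,:,::-1].copy(); a=cv2.imread('pics/s1.png')
crop(im,200,180,260,200,3,'pics/s2.png'); b=cv2.imread('pics/s2.png')
cv2.imwrite('pics/s12.png',np.hstack([a[150:450,180:450],b[150:450,180:450]]))
```

```text
(no output)
```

View pics/s12.png

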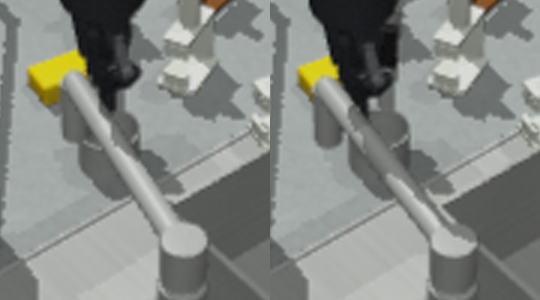

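Request:
jog_arm:
  hand: [0, 0.06, 0.06, 0.06, 0.06]
  travel:
    - [-0.05, 0, 0]
    - [0, 0, 0.06]
    - [-0.03, -0.06, 0.03]
    - [-0.007, -0.06, 0]
    - [0, -0.06, 0]
  yaw: [0, -0.14, -0.14, -0.14, -0.14]

```text
time_s: 5.88
position: [0.6206, -0.0783, 0.2968]
tool_rot: [[-0.644, 0.765, 0.002], [0.765, 0.644, -0.001], [-0.001, 0.001, -1.0]]
ft_force: [1.4, -0.3, -0.1]
grip_width: 0.0604
gripper_force: 0.0
```

Request:
jog_arm:
  hand: [0.06, 0.06, 0.06, 0.06, 0.06]
  travel:
    - [0, 0, 0]
    - [0, 0, 0]
    - [0, 0, 0]
    - [0, 0, 0]
    - [0, 0, 0]
  yaw: [0, 0, 0, 0, 0]

```text
time_s: 6.5
position: [0.6212, -0.0762, 0.2959]
tool_rot: [[-0.647, 0.762, 0.0], [0.762, 0.647, -0.0], [-0.0, 0.0, -1.0]]
ft_force: [0.3, 0.1, 0.1]
grip_width: 0.0602
gripper_force: 0.0
```

Run:
```python
from h import *
im=env.get_image('wrist')[:,:,::-1]; cv2.imwrite('pics/w1.png',im)
s=env.observe(); print(np.round(s['position'],3),s['time_s'])
P=[(.566,-.03,.15),(.446,-.21,.15),(.421,.076,.12),(.441,-.061,.12),(.385,-.286,.12)]
print(pix('wrist',P).round(0))
# black grip mask
m=cv2.inRange(im,(0,0,0),(45,45,45)); n,l,st,ce=cv2.connectedComponentsWithStats(m)
for i in range(1,n):
    if st[i,4]>60: print(st[i],ce[i].round(1),onz('wrist',ce[i],.15).round(3))
```

```text
[ 0.621 -0.076  0.296] 6.55
[[ 306.  130.]
 [   1.  221.]
 [ 232. -183.]
 [ 134.   40.]
 [ -89.  236.]]
[ 0 28  9 14 94] [ 3.6 34.4] [ 0.393 -0.105  0.15 ]
[  20   53   62   49 1730] [49.5 75. ] [ 0.425 -0.107  0.15 ]
[295 117  22  33 712] [305.3 132.9] [ 0.567 -0.031  0.15 ]
[   0  196   61   45 1634] [ 28.2 216.3] [ 0.458 -0.195  0.15 ]
[    0   311   640   169 45814] [314.7 426.3] [ 0.717 -0.201  0.15 ]
```

View pics/w1.png

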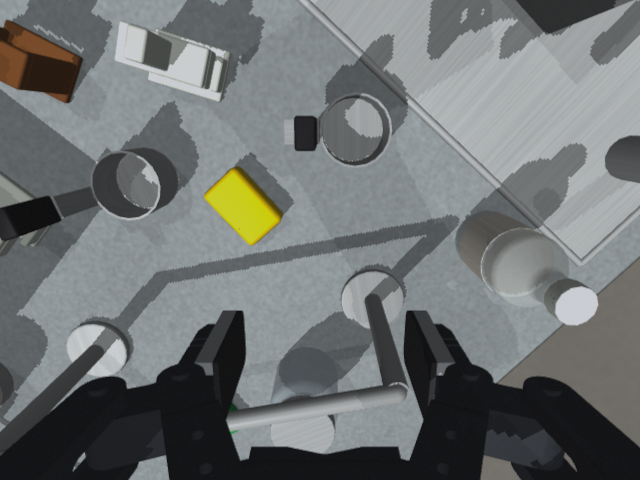

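Run:
```python
from h import *
for g,c in [((305,133),(355,130)),((28,216),(126,184))]:
    G=onz('wrist',g,.15);K=onz('wrist',c,.048);d=K-G
    print(G.round(4),K.round(4),np.hypot(*d[:2]),np.degrees(np.arctan2(d[1],d[0])))
im=cv2.imread('pics/w1.png');m=cv2.inRange(im,(0,0,0),(45,45,45));m[:, :270]=0;m[:,340:]=0;m[200:]=0
print(cv2.minAreaRect(cv2.findNonZero(m)))
for u in [(0,0)]: pass
# bystanders/rail: base circle centers
for n,uv in {'base1':(373,298),'base2':(99,350)}.items(): print(n,onz('wrist',uv,.005).round(3))
print('rod end',onz('wrist',(398,392),.17).round(3), 'rod left',onz('wrist',(240,418),.17).round(3))
```

```text
[ 0.5666 -0.0316  0.15  ] [ 0.5964 -0.0059  0.048 ] 0.03935869147602521 40.90439843308327
[ 0.4581 -0.1949  0.15  ] [ 0.4687 -0.1763  0.048 ] 0.021383129214773682 60.13555967810891
((305.5, 133.0), (32.0, 21.0), 90.0)
base1 [ 0.733 -0.125  0.005]
base2 [ 0.536 -0.378  0.005]
rod end [ 0.733 -0.126  0.17 ] rod left [ 0.659 -0.218  0.17 ]
```

Request:
jog_arm:
  hand: [0.06, 0.06, 0.06, 0.06, 0.06]
  travel:
    - [-0.027, 0.022, 0]
    - [-0.027, 0.022, 0]
    - [0, 0, -0.04]
    - [0, 0, -0.04]
    - [0, 0, -0.04]
  yaw: [0, 0, 0, 0, 0]

```text
time_s: 7.18
position: [0.567, -0.0327, 0.1749]
tool_rot: [[-0.647, 0.763, 0.001], [0.763, 0.647, -0.0], [-0.001, 0.0, -1.0]]
ft_force: [1.2, -0.1, -0.9]
grip_width: 0.06
gripper_force: 0.0
```

Request:
jog_arm:
  hand: [0.06, 0.06, 0.0, 0.0, 0.0]
  travel:
    - [0, 0, -0.024]
    - [0, 0, -0.024]
    - [0, 0, 0]
    - [0, 0, 0]
    - [0, 0, 0]
  yaw: [0, 0, 0, 0, 0]
  grip_force: 60

```text
time_s: 7.8
position: [0.5677, -0.0331, 0.1292]
tool_rot: [[-0.647, 0.763, 0.002], [0.763, 0.647, -0.001], [-0.002, 0.001, -1.0]]
ft_force: [0.3, -0.3, 5.1]
grip_width: 0.0134
gripper_force: 59.2
```

Request:
jog_arm:
  hand: [0, 0, 0, 0, 0]
  travel:
    - [0, 0, 0]
    - [0, 0, 0.02]
    - [0, 0, 0.04]
    - [0, 0, 0.04]
    - [0, 0, 0.04]
  yaw: [0, 0, 0, 0, 0]

```text
time_s: 8.43
position: [0.5667, -0.0328, 0.2692]
tool_rot: [[-0.647, 0.763, -0.0], [0.763, 0.647, 0.0], [0.0, -0.0, -1.0]]
ft_force: [0.8, -0.1, -1.6]
grip_width: 0.0132
gripper_force: 58.7
```

Run:
```python
# near rim from w0 at pose (.552,.341,.247), closing angle 72.4
from h import *
c=env.calibration('wrist');H=np.array(c['hand_eye'])
R=np.array([[-0.953,0.303,0],[0.303,0.953,0],[0,0,-1.]]);p=np.array([.552,.341,.247])
def oz(uv,z):
    o=p+R@H[:3,3];d=R@H[:3,:3]@np.array([(uv[0]-c['cx'])/c['fx'],(uv[1]-c['cy'])/c['fy'],1]);return o+d*(z-o[2])/d[2]
for u,a,b in [(150,188,198.5),(250,157,167),(350,125,136),(420,103,114)]: print(oz((u,a),.13).round(4),oz((u,b),.13).round(4))
```

```text
[0.4838 0.2539 0.13  ] [0.4896 0.2512 0.13  ]
[0.4849 0.3168 0.13  ] [0.4903 0.3148 0.13  ]
[0.4854 0.3772 0.13  ] [0.4912 0.3755 0.13  ]
[0.486  0.4179 0.13  ] [0.4917 0.4165 0.13  ]
```

Request:
jog_arm:
  hand: [0, 0, 0, 0, 0]
  travel:
    - [0, 0, 0.03]
    - [-0.01, 0.045, 0]
    - [-0.01, 0.05, 0]
    - [-0.01, 0.05, 0]
    - [-0.01, 0.05, 0]
  yaw: [0, -0.08, -0.08, -0.08, -0.08]

```text
time_s: 9.05
position: [0.5264, 0.1636, 0.2979]
tool_rot: [[-0.371, 0.929, -0.0], [0.929, 0.371, 0.0], [0.0, -0.0, -1.0]]
ft_force: [0.4, 0.5, -1.4]
grip_width: 0.0134
gripper_force: 58.6
```

Request:
jog_arm:
  hand: [0, 0, 0, 0, 0]
  travel:
    - [-0.01, 0.05, 0]
    - [-0.01, 0.05, 0]
    - [-0.01, 0.05, 0]
    - [-0.01, 0.05, 0]
    - [0, 0.02, 0]
  yaw: [-0.08, -0.08, -0.08, -0.08, -0.064]

```text
time_s: 9.68
position: [0.4857, 0.3845, 0.2976]
tool_rot: [[0.0, 1.0, -0.001], [1.0, -0.0, 0.0], [0.0, -0.001, -1.0]]
ft_force: [-0.0, -0.1, -1.9]
grip_width: 0.0132
gripper_force: 58.7
```

Request:
jog_arm:
  hand: [0, 0, 0, 0, 0]
  travel:
    - [0, 0, 0]
    - [0, 0, 0]
    - [0, 0, 0]
    - [0, 0, 0]
    - [0, 0, 0]
  yaw: [0, 0, 0, 0, 0]

```text
time_s: 10.3
position: [0.4872, 0.3817, 0.2979]
tool_rot: [[0.001, 1.0, 0.0], [1.0, -0.001, 0.0], [0.0, 0.0, -1.0]]
ft_force: [-0.3, -0.1, -1.5]
grip_width: 0.0134
gripper_force: 58.7
```

Run:
```python
from h import *
im=env.get_image('wrist')[:,:,::-1]; cv2.imwrite('pics/w2.png',im)
s=env.observe(); print(np.round(s['position'],4),s['time_s'],s['grip_width'])
print(pix('wrist',[(.483,.3,.13),(.483,.36,.13),(.483,.44,.13)]).round(0))
```

```text
[0.4872 0.3819 0.2979] 10.35 0.013021370262248928
[[320. 329.]
 [319. 258.]
 [319. 149.]]
```

View pics/w2.png

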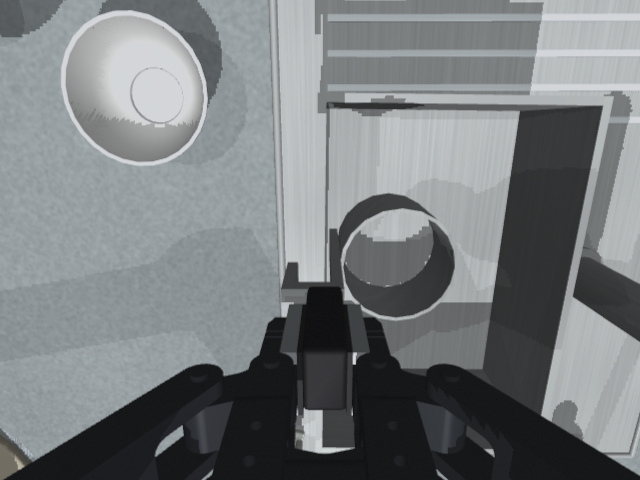

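Run:
```python
from h import *
im=cv2.imread('pics/w2.png')[:,:,1]
for v in (120,150,185): print(v,im[v,305:345].tolist())
for uv in [(318,120),(328,120),(605,100),(545,410)]: print(uv,onz('wrist',uv,.13).round(4))
print('expected lip', pix('wrist',[(.4872-.018,.3817,.298-.129+.066+.0),(.4872-.013,.3817,.298-.129+.1)]))
```

```text
120 [188, 186, 190, 193, 189, 187, 188, 191, 193, 193, 189, 188, 189, 189, 188, 188, 188, 188, 188, 188, 181, 142, 108, 108, 127, 174, 172, 172, 174, 178, 177, 172, 172, 175, 175, 172, 174, 176, 176, 174]
150 [188, 186, 190, 195, 192, 186, 188, 188, 192, 196, 189, 188, 188, 188, 188, 188, 189, 188, 188, 188, 176, 105, 105, 125, 173, 175, 173, 173, 175, 176, 171, 171, 175, 177, 175, 175, 178, 177, 176, 176]
185 [185, 184, 188, 192, 191, 186, 188, 189, 190, 192, 187, 185, 187, 187, 186, 187, 186, 186, 186, 182, 155, 103, 105, 123, 174, 175, 173, 174, 175, 172, 172, 173, 177, 179, 178, 177, 175, 174, 175, 176]
(318, 120) [0.4826 0.4592 0.13  ]
(328, 120) [0.4895 0.4592 0.13  ]
(605, 100) [0.6766 0.4719 0.13  ]
(545, 410) [0.6753 0.2227 0.13  ]
expected lip [[288.5880803  282.45300716]
 [293.78796702 312.91290819]]
```

Request:
jog_arm:
  hand: [0, 0, 0, 0, 0]
  travel:
    - [0.002, 0, 0]
    - [0, 0, -0.03]
    - [0, 0, -0.03]
    - [0, 0, -0.03]
    - [0, 0, -0.02]
  yaw: [0, 0, 0, 0, 0]

```text
time_s: 10.98
position: [0.4889, 0.3819, 0.1863]
tool_rot: [[0.001, 1.0, -0.001], [1.0, -0.001, -0.001], [-0.001, -0.001, -1.0]]
ft_force: [0.9, -0.1, -1.2]
grip_width: 0.0138
gripper_force: 58.7
```

Request:
jog_arm:
  hand: [0, 0, 0, 0, 0]
  travel:
    - [0, 0, -0.008]
    - [0, 0, -0.007]
    - [0, 0, -0.003]
    - [0, 0, 0]
    - [0, 0, 0]
  yaw: [0, 0, 0, 0, 0]

```text
time_s: 11.6
position: [0.4893, 0.3822, 0.1704]
tool_rot: [[0.001, 1.0, 0.001], [1.0, -0.001, 0.0], [0.0, 0.001, -1.0]]
ft_force: [-1.3, 0.3, -2.2]
grip_width: 0.0134
gripper_force: 58.7
```

Request:
jog_arm:
  hand: [0, 0, 0.02, 0.03, 0.045]
  travel:
    - [0, 0, -0.003]
    - [0, 0, 0]
    - [0, 0, 0]
    - [0, 0, 0]
    - [0, 0, 0]
  yaw: [0, 0, 0, 0, 0]

```text
time_s: 12.22
position: [0.4891, 0.3821, 0.1669]
tool_rot: [[0.001, 1.0, 0.0], [1.0, -0.001, 0.0], [0.0, 0.0, -1.0]]
ft_force: [-0.0, 0.5, -0.4]
grip_width: 0.0448
gripper_force: 0.0
```

Request:
jog_arm:
  hand: [0.06, 0.06, 0.06, 0.06, 0.06]
  travel:
    - [0, 0, 0.02]
    - [0, 0, 0.04]
    - [0, 0, 0.05]
    - [-0.02, -0.04, 0.02]
    - [-0.02, -0.05, 0]
  yaw: [0, 0, 0, 0, 0]

```text
time_s: 12.85
position: [0.4489, 0.2916, 0.2983]
tool_rot: [[-0.0, 1.0, 0.003], [1.0, 0.0, 0.001], [0.001, 0.003, -1.0]]
ft_force: [1.0, 0.6, -0.2]
grip_width: 0.06
gripper_force: 0.0
```

Run:
```python
from h import *
im=env.get_image('scene')[:,:,::-1]; cv2.imwrite('pics/sc3.png',im)
im2=env.get_image('side')[:,:,::-1]; cv2.imwrite('pics/sd3.png',im2)
a=cv2.resize(im[220:420,300:480],None,fx=2.2,fy=2.2);b=cv2.resize(im2[120:320,200:380],None,fx=2.2,fy=2.2)
cv2.imwrite('pics/c3.png',np.hstack([a,b]))
```

```text
(no output)
```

View pics/c3.png

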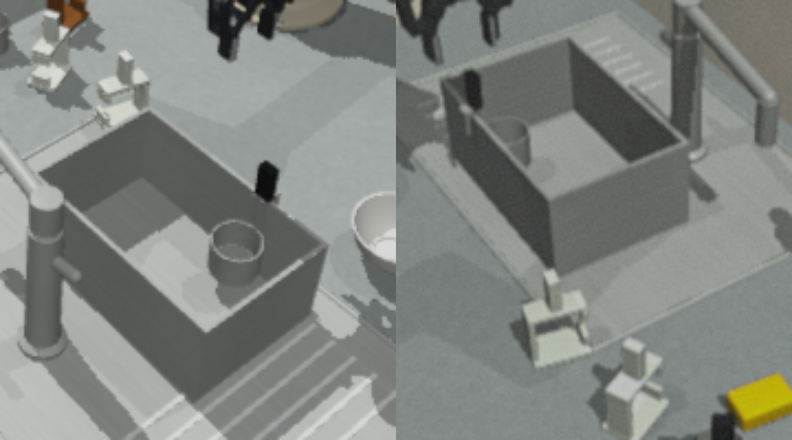

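Request:
jog_arm:
  hand: [0.06, 0.06, 0.06, 0.06, 0.06]
  travel:
    - [0.006, -0.05, 0]
    - [0.006, -0.05, 0]
    - [0.006, -0.055, 0]
    - [0.006, -0.055, 0]
    - [0.006, -0.055, 0]
  yaw: [0.094, 0.094, 0.094, 0.094, 0.094]

```text
time_s: 13.58
position: [0.4794, 0.0256, 0.2969]
tool_rot: [[-0.455, 0.89, 0.0], [0.89, 0.455, 0.0], [-0.0, 0.0, -1.0]]
ft_force: [0.5, 1.4, -0.8]
grip_width: 0.0599
gripper_force: 0.0
```

Request:
jog_arm:
  hand: [0.06, 0.06, 0.06, 0.06, 0.06]
  travel:
    - [0.006, -0.055, 0]
    - [0.006, -0.055, 0]
    - [0.006, -0.055, 0]
    - [0.006, -0.055, 0]
    - [0.006, -0.055, 0]
  yaw: [0.094, 0.094, 0.094, 0.094, 0.094]

```text
time_s: 14.2
position: [0.5095, -0.2497, 0.2968]
tool_rot: [[-0.809, 0.588, 0.0], [0.588, 0.809, 0.0], [-0.0, 0.0, -1.0]]
ft_force: [1.3, 1.2, 0.6]
grip_width: 0.0599
gripper_force: 0.0
```

Request:
jog_arm:
  hand: [0.06, 0.06, 0.06, 0.06, 0.06]
  travel:
    - [0, 0, 0]
    - [0, 0, 0]
    - [0, 0, 0]
    - [0, 0, 0]
    - [0, 0, 0]
  yaw: [0, 0, 0, 0, 0]

```text
time_s: 14.82
position: [0.5092, -0.2473, 0.2971]
tool_rot: [[-0.807, 0.59, 0.0], [0.59, 0.807, -0.0], [-0.0, 0.0, -1.0]]
ft_force: [-0.3, -0.5, 0.1]
grip_width: 0.0605
gripper_force: 0.0
```

Run:
```python
from h import *
im=env.get_image('wrist')[:,:,::-1]; cv2.imwrite('pics/w3.png',im)
s=env.observe(); print(np.round(s['position'],4),s['time_s'])
print(pix('wrist',[(.446,-.21,.15)]).round(0))
m=cv2.inRange(im,(0,0,0),(45,45,45)); n,l,st,ce=cv2.connectedComponentsWithStats(m)
for i in range(1,n):
    if st[i,4]>200: print(st[i],ce[i].round(1),onz('wrist',ce[i],.15).round(3),cv2.minAreaRect(cv2.findNonZero((l==i).astype(np.uint8))))
```

```text
[ 0.5092 -0.2475  0.297 ] 14.875
[[314. 127.]]
[173   0  24  15 218] [187.2   5.3] [ 0.347 -0.229  0.15 ] ((184.5, 7.0), (14.0, 23.0), 90.0)
[301 113  22  35 447] [313.6 130.7] [ 0.448 -0.211  0.15 ] ((311.6969299316406, 129.9535675048828), (33.92469024658203, 20.68741226196289), 86.18592071533203)
[    0   310   640   170 48007] [323.  427.1] [ 0.637 -0.342  0.15 ] ((319.5, 394.5), (169.0, 639.0), 90.0)
```

View pics/w3.png

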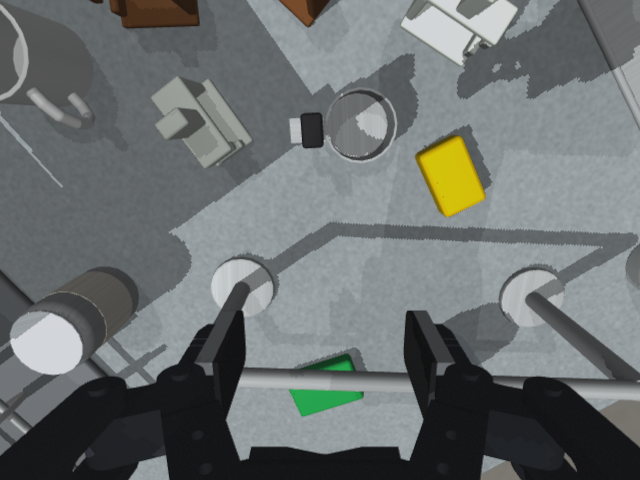

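Run:
```python
from h import *
G=onz('wrist',(312,130),.15);K=onz('wrist',(361,125),.048);d=K-G
print(G.round(4),K.round(4),np.hypot(*d[:2]),np.degrees(np.arctan2(d[1],d[0])))
# H3 grip top & foot corner bits
print('H3 grip top',onz('wrist',(171,127),.12).round(4))
for n,uv,z in [('top plate',(182,77),.074),('',(152,97),.074),('',(205,165),.074),('foot right',(207,79),.004),('',(252,142),.004)]: print(onz('wrist',uv,z).round(3))
print('base',onz('wrist',(243,288),.005).round(4),onz('wrist',(532,297),.005).round(4),'rod',onz('wrist',(270,379),.17).round(4),onz('wrist',(570,387),.17).round(4))
```

```text
[ 0.4469 -0.2119  0.15  ] [ 0.4684 -0.1779  0.048 ] 0.04026016933063283 57.72803216896578
H3 grip top [ 0.3861 -0.2924  0.12  ]
[ 0.354 -0.273  0.074]
[ 0.351 -0.303  0.074]
[ 0.416 -0.304  0.074]
[ 0.35  -0.269  0.004]
[ 0.42  -0.271  0.004]
base [ 0.5355 -0.3776  0.005 ] [ 0.7331 -0.1255  0.005 ] rod [ 0.5667 -0.3378  0.17  ] [ 0.6997 -0.1672  0.17  ]
```

Request:
jog_arm:
  hand: [0.05, 0.05, 0.05, 0.05, 0.05]
  travel:
    - [-0.031, 0.018, 0]
    - [-0.031, 0.018, 0]
    - [0, 0, -0.04]
    - [0, 0, -0.04]
    - [0, 0, -0.04]
  yaw: [0.034, 0.034, 0, 0, 0]

```text
time_s: 15.5
position: [0.447, -0.2117, 0.176]
tool_rot: [[-0.845, 0.534, 0.001], [0.534, 0.845, -0.001], [-0.001, -0.0, -1.0]]
ft_force: [1.3, -1.2, -0.4]
grip_width: 0.0499
gripper_force: 0.0
```

Request:
jog_arm:
  hand: [0.05, 0.05, 0.0, 0.0, 0.0]
  travel:
    - [0, 0, -0.024]
    - [0, 0, -0.025]
    - [0, 0, 0]
    - [0, 0, 0]
    - [0, 0, 0]
  yaw: [0, 0, 0, 0, 0]

```text
time_s: 16.12
position: [0.4475, -0.2123, 0.1289]
tool_rot: [[-0.845, 0.534, 0.002], [0.534, 0.845, -0.002], [-0.002, -0.0, -1.0]]
ft_force: [0.2, -0.7, 1.8]
grip_width: 0.0134
gripper_force: 59.7
```

Request:
jog_arm:
  hand: [0, 0, 0, 0, 0]
  travel:
    - [0, 0, 0]
    - [0, 0, 0.02]
    - [0, 0, 0.05]
    - [0, 0, 0.05]
    - [0, 0, 0.05]
  yaw: [0, 0, 0, 0, 0]

```text
time_s: 16.75
position: [0.4467, -0.2115, 0.2995]
tool_rot: [[-0.845, 0.534, -0.0], [0.534, 0.845, 0.0], [0.0, 0.0, -1.0]]
ft_force: [1.0, -0.2, -1.2]
grip_width: 0.0132
gripper_force: 59.3
```

Request:
jog_arm:
  hand: [0, 0, 0, 0, 0]
  travel:
    - [0.004, 0.045, 0]
    - [0.004, 0.047, 0]
    - [0.004, 0.047, 0]
    - [0.004, 0.047, 0]
    - [0.004, 0.047, 0]
  yaw: [-0.1, -0.1, -0.1, -0.1, -0.1]

```text
time_s: 17.38
position: [0.4667, 0.0227, 0.2979]
tool_rot: [[-0.483, 0.876, -0.0], [0.876, 0.483, 0.0], [0.0, -0.0, -1.0]]
ft_force: [0.4, 0.6, -1.4]
grip_width: 0.0135
gripper_force: 59.3
```

Request:
jog_arm:
  hand: [0, 0, 0, 0, 0]
  travel:
    - [0.004, 0.047, 0]
    - [0.004, 0.047, 0]
    - [0.004, 0.047, 0]
    - [0.005, 0.047, 0]
    - [0.006, 0.045, 0]
  yaw: [-0.1, -0.1, -0.1, -0.1, -0.107]

```text
time_s: 18.0
position: [0.4897, 0.2558, 0.2978]
tool_rot: [[0.003, 1.0, -0.001], [1.0, -0.003, -0.0], [-0.0, -0.001, -1.0]]
ft_force: [0.8, 0.5, -1.8]
grip_width: 0.0134
gripper_force: 59.3
```

Request:
jog_arm:
  hand: [0, 0, 0, 0, 0]
  travel:
    - [0, 0, 0]
    - [0, 0, 0]
    - [0, 0, 0]
    - [0, 0, 0]
    - [0, 0, 0]
  yaw: [0, 0, 0, 0, 0]

```text
time_s: 18.62
position: [0.4902, 0.2536, 0.298]
tool_rot: [[0.001, 1.0, 0.0], [1.0, -0.001, 0.0], [0.0, 0.0, -1.0]]
ft_force: [-0.2, -0.5, -1.6]
grip_width: 0.0131
gripper_force: 59.3
```

Run:
```python
from h import *
im=env.get_image('wrist')[:,:,::-1]; cv2.imwrite('pics/w4.png',im)
s=env.observe(); print(np.round(s['position'],4),s['time_s'],s['grip_width'])
g=im[:,:,1]
for v in (180,200,230): print(v,g[v,300:345].tolist()); 
for u in (310,320,330): print(u,onz('wrist',(u,200),.13).round(4))
```

```text
[0.4902 0.2537 0.2979] 18.675 0.013227746036430956
180 [201, 202, 198, 193, 192, 194, 194, 194, 195, 194, 196, 194, 195, 194, 195, 195, 195, 195, 180, 89, 82, 109, 107, 127, 177, 172, 173, 175, 179, 180, 177, 173, 173, 175, 177, 180, 177, 175, 176, 176, 177, 178, 174, 175, 181]
200 [200, 204, 202, 198, 195, 197, 198, 196, 196, 196, 196, 197, 197, 197, 197, 197, 197, 197, 180, 66, 90, 108, 106, 107, 107, 104, 104, 106, 108, 109, 106, 104, 105, 106, 107, 107, 106, 107, 107, 107, 107, 106, 105, 108, 108]
230 [197, 199, 200, 199, 194, 193, 200, 198, 193, 194, 196, 199, 198, 199, 199, 199, 199, 192, 151, 70, 98, 106, 106, 106, 106, 105, 105, 108, 107, 92, 77, 79, 79, 78, 79, 79, 81, 97, 101, 76, 58, 58, 58, 57, 59]
310 [0.4795 0.2758 0.13  ]
320 [0.4867 0.2758 0.13  ]
330 [0.494  0.2758 0.13  ]
```

Request:
jog_arm:
  hand: [0, 0, 0, 0, 0]
  travel:
    - [-0.003, 0, 0]
    - [0, 0, -0.03]
    - [0, 0, -0.03]
    - [0, 0, -0.03]
    - [0, 0, -0.02]
  yaw: [0, 0, 0, 0, 0]

```text
time_s: 19.3
position: [0.4866, 0.254, 0.1865]
tool_rot: [[-0.0, 1.0, -0.001], [1.0, 0.0, -0.0], [-0.0, -0.001, -1.0]]
ft_force: [-0.0, 0.4, -1.6]
grip_width: 0.0134
gripper_force: 59.3
```

Request:
jog_arm:
  hand: [0, 0, 0, 0, 0]
  travel:
    - [0, 0, -0.008]
    - [0, 0, -0.008]
    - [0, 0, -0.004]
    - [0, 0, 0]
    - [0, 0, 0]
  yaw: [0, 0, 0, 0, 0]

```text
time_s: 19.92
position: [0.4873, 0.2542, 0.1683]
tool_rot: [[-0.0, 1.0, 0.001], [1.0, 0.0, 0.0], [0.0, 0.001, -1.0]]
ft_force: [-0.2, 0.4, -2.0]
grip_width: 0.0132
gripper_force: 59.3
```

Request:
jog_arm:
  hand: [0, 0, 0.02, 0.03, 0.045]
  travel:
    - [0, 0, -0.002]
    - [0, 0, 0]
    - [0, 0, 0]
    - [0, 0, 0]
    - [0, 0, 0]
  yaw: [0, 0, 0, 0, 0]

```text
time_s: 20.55
position: [0.4871, 0.2541, 0.1658]
tool_rot: [[0.0, 1.0, -0.0], [1.0, -0.0, 0.0], [0.0, -0.0, -1.0]]
ft_force: [0.0, 0.6, -0.0]
grip_width: 0.0447
gripper_force: 0.0
```

Request:
jog_arm:
  hand: [0.06, 0.06, 0.06, 0.06, 0.06]
  travel:
    - [0, 0, 0.02]
    - [0, 0, 0.05]
    - [0, 0, 0.06]
    - [-0.02, -0.055, 0]
    - [-0.02, -0.055, 0]
  yaw: [0, 0, 0, -0.05, -0.05]

```text
time_s: 21.18
position: [0.4466, 0.1431, 0.2962]
tool_rot: [[0.1, 0.995, 0.001], [0.995, -0.1, -0.0], [0.0, 0.001, -1.0]]
ft_force: [2.0, 0.0, 0.8]
grip_width: 0.0599
gripper_force: 0.0
```

Request:
jog_arm:
  hand: [0.06, 0.06, 0.06, 0.06, 0.06]
  travel:
    - [-0.02, -0.055, 0]
    - [-0.02, -0.055, 0]
    - [0, -0.035, 0]
    - [0, 0, 0]
    - [0, 0, 0]
  yaw: [-0.05, 0, 0, 0, 0]

```text
time_s: 21.8
position: [0.4071, -0.0006, 0.2958]
tool_rot: [[0.15, 0.989, -0.0], [0.989, -0.15, 0.0], [0.0, -0.0, -1.0]]
ft_force: [0.2, 0.7, 0.8]
grip_width: 0.0602
gripper_force: 0.0
```

Run:
```python
from h import *
im=env.get_image('wrist')[:,:,::-1]; cv2.imwrite('pics/w5.png',im)
s=env.observe(); print(np.round(s['position'],4),s['time_s'])
print(pix('wrist',[(.421,.076,.12)]).round(0))
b=cv2.resize(env.get_image('side')[100:290,190:380,::-1],(320,320));cv2.imwrite('pics/c5.png',np.hstack([cv2.resize(im,(440,330))[:320],b]))
```

```text
[ 4.071e-01 -3.000e-04  2.958e-01] 21.85
[[328. 120.]]
```

View pics/c5.png

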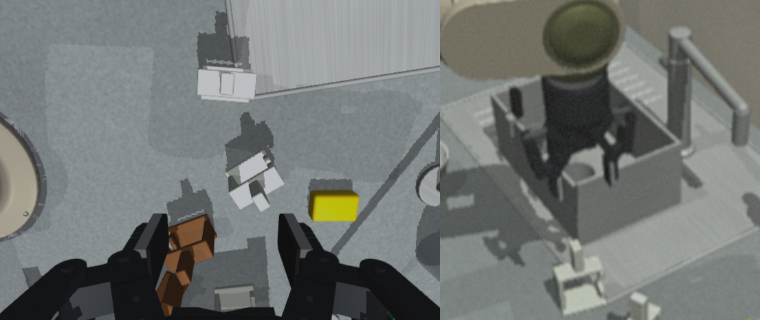

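Run:
```python
from h import *
im=cv2.imread('pics/w5.png'); crop(im,270,70,120,90,6,'pics/h1.png')
```

```text
(no output)
```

View pics/h1.png

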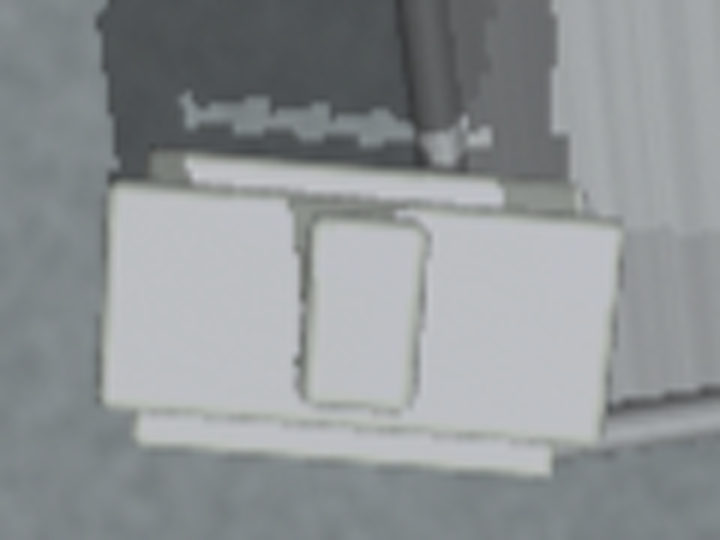

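Run:
```python
from h import *
f=lambda u,v:(270+u/6,70+v/6)
P=[onz('wrist',f(*c),.074) for c in [(112,182),(625,218),(603,440),(102,405)]]
print(np.mean(P,0).round(4),onz('wrist',f(365,315),.12).round(4))
for a,b in ((0,1),(3,2)):
    d=P[b]-P[a];print(np.hypot(*d[:2]).round(4),np.degrees(np.arctan2(d[1],d[0])))
s=env.observe();print(np.degrees(np.arctan2(s['tool_rot'][1][1],s['tool_rot'][0][1])))
# H2 rough from w5 : grip top
print('H2',onz('wrist',(259*1.4545,193*1.4545),.12).round(4))
```

```text
[0.4227 0.0745 0.074 ] [0.4225 0.0741 0.12  ]
0.0687 -12.279053038246984
0.0688 -12.358200664770164
-8.518624493973093
H2 [ 0.4413 -0.0495  0.12  ]
```

Request:
jog_arm:
  hand: [0.05, 0.05, 0.05, 0.05, 0.05]
  travel:
    - [0.008, 0.037, 0]
    - [0.008, 0.037, 0]
    - [0, 0, -0.05]
    - [0, 0, -0.05]
    - [0, 0, -0.045]
  yaw: [-0.033, -0.033, 0, 0, 0]

```text
time_s: 22.52
position: [0.4228, 0.0742, 0.1494]
tool_rot: [[0.212, 0.977, 0.0], [0.977, -0.212, 0.0], [0.0, 0.0, -1.0]]
ft_force: [1.1, 0.8, -0.0]
grip_width: 0.0502
gripper_force: 0.0
```

Request:
jog_arm:
  hand: [0.05, 0.05, 0.0, 0.0, 0.0]
  travel:
    - [0, 0, -0.025]
    - [0, 0, -0.024]
    - [0, 0, 0]
    - [0, 0, 0]
    - [0, 0, 0]
  yaw: [0, 0, 0, 0, 0]

```text
time_s: 23.15
position: [0.4234, 0.0733, 0.1027]
tool_rot: [[0.214, 0.977, 0.002], [0.977, -0.214, -0.0], [0.0, 0.002, -1.0]]
ft_force: [-0.6, 0.2, -0.3]
grip_width: 0.0133
gripper_force: 59.4
```

Request:
jog_arm:
  hand: [0, 0, 0, 0, 0]
  travel:
    - [0, 0, 0]
    - [0, 0, 0.02]
    - [0, 0, 0.05]
    - [0, 0, 0.04]
    - [0, 0, 0.04]
  yaw: [0, 0, 0, 0, 0]

```text
time_s: 23.78
position: [0.4228, 0.0731, 0.2536]
tool_rot: [[0.214, 0.977, 0.001], [0.977, -0.214, -0.0], [0.0, 0.001, -1.0]]
ft_force: [1.4, -0.3, -1.7]
grip_width: 0.0133
gripper_force: 59.4
```

Request:
jog_arm:
  hand: [0, 0, 0, 0, 0]
  travel:
    - [0.042, -0.04, 0]
    - [0.042, -0.044, 0]
    - [0.042, -0.044, 0]
    - [0.042, -0.044, 0]
    - [0.04, -0.042, 0]
  yaw: [-0.09, -0.09, -0.09, -0.09, -0.09]

```text
time_s: 24.4
position: [0.6321, -0.1425, 0.2519]
tool_rot: [[0.621, 0.784, 0.0], [0.784, -0.621, 0.0], [0.0, -0.0, -1.0]]
ft_force: [0.9, 0.1, -0.2]
grip_width: 0.013
gripper_force: 59.4
```

Request:
jog_arm:
  hand: [0, 0, 0, 0, 0]
  travel:
    - [0, 0, -0.019]
    - [0, 0, 0]
    - [0, 0, 0]
    - [0, 0, 0]
    - [0, 0, 0]
  yaw: [0, 0, 0, 0, 0]

```text
time_s: 25.02
position: [0.6311, -0.1406, 0.2336]
tool_rot: [[0.617, 0.787, 0.001], [0.787, -0.617, -0.0], [0.0, 0.001, -1.0]]
ft_force: [0.3, 0.1, -1.6]
grip_width: 0.013
gripper_force: 59.6
```

Run:
```python
from h import *
im=env.get_image('wrist')[:,:,::-1]; cv2.imwrite('pics/w6.png',im)
s=env.observe(); print(np.round(s['position'],4),s['time_s'],np.degrees(np.arctan2(s['tool_rot'][1][1],s['tool_rot'][0][1])))
n=np.array([.787,-.617]);u=np.array([.617,.787]);m=np.array([.634,-.2516])
d=s['position'][:2]-m;print('n,u',d@n,d@u)
print(pix('wrist',[(.5355,-.3776,.17),(.7331,-.1255,.17),(*(m+.03*u),.17)]).round(0))
```

```text
[ 0.6311 -0.1407  0.2334] 25.075 -38.140035118325024
n,u -0.07074557848999917 0.08549714027141951
[[430. 622.]
 [485. 123.]
 [457. 378.]]
```

View pics/w6.png

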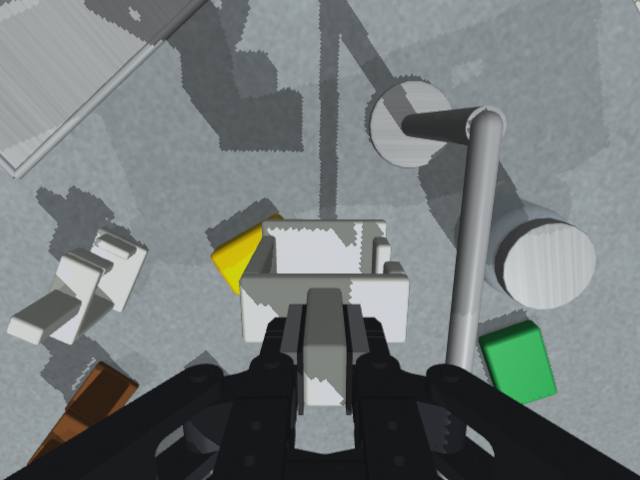

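Request:
jog_arm:
  hand: [0, 0, 0, 0, 0]
  travel:
    - [0, 0, 0.002]
    - [0.011, -0.0086, 0]
    - [0.011, -0.0086, 0]
    - [0.011, -0.0086, 0]
    - [0.011, -0.0086, 0]
  yaw: [0, 0, 0, 0, 0]

```text
time_s: 25.7
position: [0.6754, -0.1755, 0.235]
tool_rot: [[0.618, 0.786, 0.0], [0.786, -0.618, -0.0], [0.0, 0.0, -1.0]]
ft_force: [-0.4, -0.1, -1.2]
grip_width: 0.0131
gripper_force: 59.7
```

Request:
jog_arm:
  hand: [0, 0, 0, 0, 0]
  travel:
    - [0.011, -0.0086, 0]
    - [0, 0, -0.01]
    - [0, 0, -0.006]
    - [0, 0, 0]
    - [0, 0, 0]
  yaw: [0, 0, 0, 0, 0]

```text
time_s: 26.32
position: [0.686, -0.1837, 0.2193]
tool_rot: [[0.618, 0.786, 0.001], [0.786, -0.618, -0.0], [0.0, 0.001, -1.0]]
ft_force: [-0.1, -0.1, -1.5]
grip_width: 0.0133
gripper_force: 59.7
```

Request:
jog_arm:
  hand: [0, 0, 0, 0, 0]
  travel:
    - [0, 0, -0.002]
    - [0, 0, -0.002]
    - [0, 0, -0.001]
    - [0, 0, 0]
    - [0, 0, 0]
  yaw: [0, 0, 0, 0, 0]

```text
time_s: 26.95
position: [0.6861, -0.1839, 0.2139]
tool_rot: [[0.618, 0.786, 0.0], [0.786, -0.618, -0.0], [0.0, 0.0, -1.0]]
ft_force: [-0.7, -0.0, -0.5]
grip_width: 0.0133
gripper_force: 59.7
```

Request:
jog_arm:
  hand: [0.016, 0.02, 0.03, 0.04, 0.05]
  travel:
    - [0, 0, 0]
    - [0, 0, 0]
    - [0, 0, 0]
    - [0, 0, 0]
    - [0, 0, 0]
  yaw: [0, 0, 0, 0, 0]

```text
time_s: 27.58
position: [0.6861, -0.1839, 0.2138]
tool_rot: [[0.618, 0.786, 0.0], [0.786, -0.618, -0.0], [0.0, 0.0, -1.0]]
ft_force: [0.3, -1.0, 0.0]
grip_width: 0.0499
gripper_force: 0.0
```

Request:
jog_arm:
  hand: [0.05, 0.05, 0.05, 0.05, 0.05]
  travel:
    - [0, 0, 0.02]
    - [0, 0, 0.04]
    - [0, 0, 0.03]
    - [-0.04, 0.01, 0]
    - [-0.045, 0.01, 0]
  yaw: [0, 0, 0, 0.15, 0.18]

```text
time_s: 28.2
position: [0.6002, -0.1637, 0.3036]
tool_rot: [[0.324, 0.946, 0.0], [0.946, -0.324, -0.0], [-0.0, 0.001, -1.0]]
ft_force: [-0.0, -1.2, 0.5]
grip_width: 0.05
gripper_force: 0.0
```

Request:
jog_arm:
  hand: [0.05, 0.05, 0.05, 0.05, 0.05]
  travel:
    - [-0.05, 0.01, 0]
    - [-0.05, 0.01, 0]
    - [-0.04, 0.01, 0]
    - [0, 0, 0]
    - [0, 0, 0]
  yaw: [0.18, 0.18, 0.18, 0.055, 0]

```text
time_s: 28.82
position: [0.461, -0.1339, 0.3043]
tool_rot: [[-0.255, 0.967, 0.001], [0.967, 0.255, -0.0], [-0.001, 0.001, -1.0]]
ft_force: [0.4, 0.8, 0.7]
grip_width: 0.0498
gripper_force: 0.0
```

Request:
jog_arm:
  hand: [0.05, 0.05, 0.05, 0.05, 0.05]
  travel:
    - [0, 0, 0]
    - [0, 0, 0]
    - [0, 0, 0]
    - [0, 0, 0]
    - [0, 0, 0]
  yaw: [0, 0, 0, 0, 0]

```text
time_s: 29.45
position: [0.4611, -0.1339, 0.3038]
tool_rot: [[-0.256, 0.967, -0.0], [0.967, 0.256, 0.0], [0.0, -0.0, -1.0]]
ft_force: [0.2, 0.2, 0.2]
grip_width: 0.0499
gripper_force: 0.0
```

Run:
```python
from h import *
im=env.get_image('wrist')[:,:,::-1]; cv2.imwrite('pics/w7.png',im)
s=env.observe(); print(np.round(s['position'],4),s['time_s'],np.degrees(np.arctan2(s['tool_rot'][1][1],s['tool_rot'][0][1])))
uv=pix('wrist',[(.441,-.055,.1)])[0];print(uv)
x0,y0=int(np.clip(uv[0]-60,0,520)),int(np.clip(uv[1]-45,0,390));print(x0,y0)
a=cv2.resize(im[y0:y0+90,x0:x0+120],None,fx=4,fy=4,interpolation=cv2.INTER_CUBIC)
sd=env.get_image('side')[:,:,::-1];cv2.imwrite('pics/sd7.png',sd)
b=cv2.resize(sd[200:400,370:530],(288,360),interpolation=cv2.INTER_CUBIC)
cv2.imwrite('pics/c7.png',np.hstack([a,b]))
```

```text
[ 0.4611 -0.1339  0.3038] 29.5 14.836742965073952
[325.69340787 114.88914103]
265 69
```

View pics/c7.png

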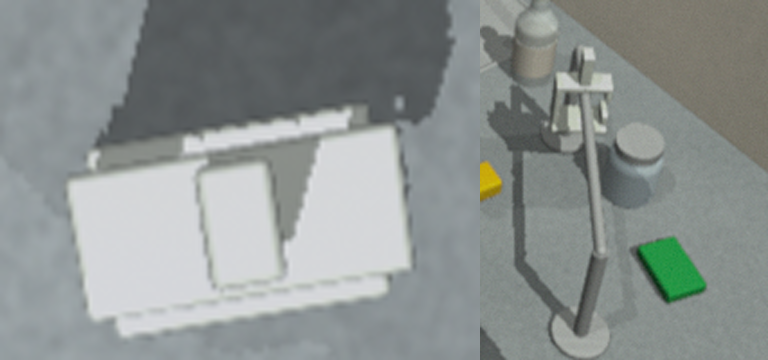

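```bash
cat >> h.py <<'E'
def plate(C,g,x0,y0,k):
    f=lambda u,v:(x0+u/k,y0+v/k)
    P=[onz('wrist',f(*c),.074) for c in C]
    print('plate',np.mean(P,0).round(4),'grip',onz('wrist',f(*g),.12).round(4))
    for a,b in ((0,1),(3,2)):
        d=P[b]-P[a];print(np.hypot(*d[:2]).round(4),np.degrees(np.arctan2(d[1],d[0])).round(2))
E
python3 - <<'E'
from h import *
plate([(70,182),(395,127),(411,270),(92,320)],(241,225),265,69,4)
E
```

```text
plate [ 0.4428 -0.0626  0.074 ] grip [ 0.4425 -0.0624  0.12  ]
0.0677 23.95
0.0679 23.5
```

Request:
jog_arm:
  hand: [0.05, 0.05, 0.05, 0.05, 0.05]
  travel:
    - [-0.009, 0.036, 0]
    - [-0.009, 0.035, 0]
    - [0, 0, -0.05]
    - [0, 0, -0.05]
    - [0, 0, -0.05]
  yaw: [0.078, 0.077, 0, 0, 0]

```text
time_s: 30.18
position: [0.4431, -0.0628, 0.1527]
tool_rot: [[-0.402, 0.915, 0.001], [0.915, 0.402, -0.001], [-0.001, 0.001, -1.0]]
ft_force: [0.5, 0.5, -0.8]
grip_width: 0.0501
gripper_force: 0.0
```

Request:
jog_arm:
  hand: [0.05, 0.05, 0.0, 0.0, 0.0]
  travel:
    - [0, 0, -0.027]
    - [0, 0, -0.026]
    - [0, 0, 0]
    - [0, 0, 0]
    - [0, 0, 0]
  yaw: [0, 0, 0, 0, 0]

```text
time_s: 30.8
position: [0.4435, -0.063, 0.1018]
tool_rot: [[-0.402, 0.916, 0.002], [0.916, 0.402, -0.001], [-0.001, 0.001, -1.0]]
ft_force: [-0.1, 0.3, -0.8]
grip_width: 0.0133
gripper_force: 59.1
```

Request:
jog_arm:
  hand: [0, 0, 0, 0, 0]
  travel:
    - [0, 0, 0]
    - [0, 0, 0.02]
    - [0, 0, 0.05]
    - [0, 0, 0.04]
    - [0, 0, 0.04]
  yaw: [0, 0, 0, 0, 0]

```text
time_s: 31.42
position: [0.4428, -0.0628, 0.2526]
tool_rot: [[-0.402, 0.916, 0.001], [0.916, 0.402, -0.0], [-0.0, 0.0, -1.0]]
ft_force: [0.1, 0.3, -0.4]
grip_width: 0.0136
gripper_force: 59.1
```

Request:
jog_arm:
  hand: [0, 0, 0, 0, 0]
  travel:
    - [0.02, -0.024, 0]
    - [0.02, -0.024, 0]
    - [0.02, -0.024, 0]
    - [0.02, -0.024, 0]
    - [0.02, -0.024, 0]
  yaw: [-0.15, -0.155, -0.155, -0.155, -0.155]

```text
time_s: 32.05
position: [0.5436, -0.1836, 0.251]
tool_rot: [[0.353, 0.935, 0.0], [0.935, -0.353, 0.0], [0.0, 0.0, -1.0]]
ft_force: [0.8, 1.2, -1.3]
grip_width: 0.0132
gripper_force: 59.1
```

Request:
jog_arm:
  hand: [0, 0, 0, 0, 0]
  travel:
    - [0.02, -0.014, 0]
    - [0.016, -0.012, 0]
    - [0, 0, -0.018]
    - [0, 0, 0]
    - [0, 0, 0]
  yaw: [-0.155, -0.154, 0, 0, 0]

```text
time_s: 32.67
position: [0.5791, -0.2088, 0.2336]
tool_rot: [[0.617, 0.787, 0.001], [0.787, -0.617, -0.0], [0.0, 0.001, -1.0]]
ft_force: [0.4, -0.7, -0.4]
grip_width: 0.0131
gripper_force: 58.9
```

```bash
cat >> h.py <<'E'
def rail():
    s=env.observe(); print(np.round(s['position'],4),s['time_s'],np.degrees(np.arctan2(s['tool_rot'][1][1],s['tool_rot'][0][1])),s['grip_width'])
    n=np.array([.787,-.617]);u=np.array([.617,.787]);d=s['position'][:2]-np.array([.634,-.2516]);print('n,u',d@n,d@u)
E
python3 - <<'E'
from h import *
im=env.get_image('wrist')[:,:,::-1]; cv2.imwrite('pics/w8.png',im);rail()
E
```

```text
[ 0.5792 -0.2088  0.2338] 32.725 -38.089120876452625 0.013443097494283154
n,u -0.06952673263245908 -0.000171091212556178
```

View pics/w8.png

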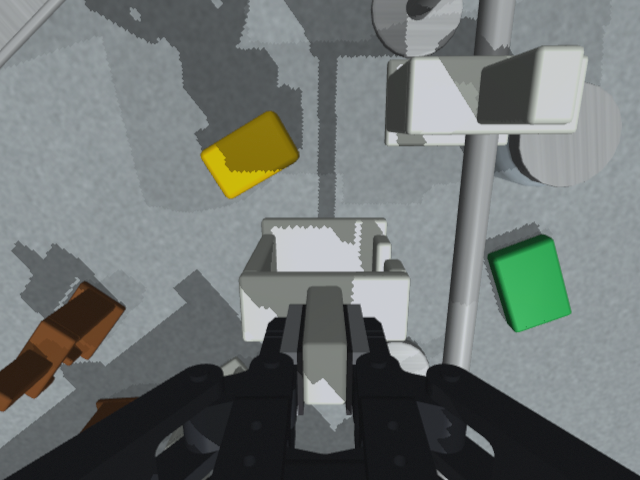

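The picture count has run past the 14 allowed: I've viewed 16. I won't view any more and will do the rest from numbers only (masks, forces).

Request:
jog_arm:
  hand: [0, 0, 0, 0, 0]
  travel:
    - [0.011, -0.0086, 0]
    - [0.011, -0.0086, 0]
    - [0.011, -0.0086, 0]
    - [0.011, -0.0086, 0]
    - [0.011, -0.0086, 0]
  yaw: [0, 0, 0, 0, 0]

```text
time_s: 33.35
position: [0.6345, -0.2521, 0.2338]
tool_rot: [[0.617, 0.787, 0.001], [0.787, -0.617, -0.001], [0.0, 0.001, -1.0]]
ft_force: [0.2, -0.3, -1.2]
grip_width: 0.0138
gripper_force: 59.1
```

Request:
jog_arm:
  hand: [0, 0, 0, 0, 0]
  travel:
    - [0, 0, 0]
    - [0, 0, -0.01]
    - [0, 0, -0.006]
    - [0, 0, 0]
    - [0, 0, 0]
  yaw: [0, 0, 0, 0, 0]

```text
time_s: 33.98
position: [0.6341, -0.2518, 0.2171]
tool_rot: [[0.617, 0.787, 0.0], [0.787, -0.617, -0.0], [0.0, 0.0, -1.0]]
ft_force: [-0.1, -0.9, -0.9]
grip_width: 0.0134
gripper_force: 59.1
```

Request:
jog_arm:
  hand: [0, 0, 0, 0, 0]
  travel:
    - [0, 0, -0.002]
    - [0, 0, -0.002]
    - [0, 0, 0]
    - [0, 0, 0]
    - [0, 0, 0]
  yaw: [0, 0, 0, 0, 0]

```text
time_s: 34.6
position: [0.6341, -0.2519, 0.2128]
tool_rot: [[0.617, 0.787, -0.0], [0.787, -0.617, 0.0], [0.0, -0.0, -1.0]]
ft_force: [-0.3, -0.7, -0.3]
grip_width: 0.0135
gripper_force: 59.4
```

Request:
jog_arm:
  hand: [0.016, 0.02, 0.03, 0.04, 0.05]
  travel:
    - [0, 0, 0]
    - [0, 0, 0]
    - [0, 0, 0]
    - [0, 0, 0]
    - [0, 0, 0]
  yaw: [0, 0, 0, 0, 0]

```text
time_s: 35.22
position: [0.6341, -0.2519, 0.2128]
tool_rot: [[0.617, 0.787, 0.0], [0.787, -0.617, -0.0], [-0.0, 0.0, -1.0]]
ft_force: [0.1, 0.4, 0.5]
grip_width: 0.0502
gripper_force: 0.0
```

Request:
jog_arm:
  hand: [0.05, 0.05, 0.05, 0.05, 0.05]
  travel:
    - [0, 0, 0.02]
    - [0, 0, 0.04]
    - [0, 0, 0.03]
    - [-0.05, -0.02, 0]
    - [-0.05, -0.024, 0]
  yaw: [0, 0, 0, 0.13, 0.13]

```text
time_s: 35.85
position: [0.5331, -0.296, 0.3029]
tool_rot: [[0.389, 0.921, 0.0], [0.921, -0.389, -0.001], [-0.0, 0.001, -1.0]]
ft_force: [-0.4, -1.0, 0.8]
grip_width: 0.0499
gripper_force: 0.0
```

Request:
jog_arm:
  hand: [0.05, 0.05, 0.05, 0.05, 0.05]
  travel:
    - [-0.05, -0.024, 0]
    - [-0.05, -0.024, 0]
    - [-0.048, -0.024, 0]
    - [0, 0, 0]
    - [0, 0, 0]
  yaw: [0.135, 0.135, 0.135, 0, 0]

```text
time_s: 36.48
position: [0.3863, -0.3678, 0.303]
tool_rot: [[0.001, 1.0, 0.0], [1.0, -0.001, -0.0], [-0.0, 0.0, -1.0]]
ft_force: [-0.9, 0.5, -0.7]
grip_width: 0.0501
gripper_force: 0.0
```

Request:
jog_arm:
  hand: [0.05, 0.05, 0.05, 0.05, 0.05]
  travel:
    - [0, 0, 0]
    - [0, 0, 0]
    - [0, 0, 0]
    - [0, 0, 0]
    - [0, 0, 0]
  yaw: [0, 0, 0, 0, 0]

```text
time_s: 37.1
position: [0.3862, -0.3679, 0.3028]
tool_rot: [[-0.0, 1.0, -0.0], [1.0, 0.0, -0.0], [-0.0, -0.0, -1.0]]
ft_force: [0.1, 0.5, -1.2]
grip_width: 0.0501
gripper_force: 0.0
```

Run:
```python
from h import *
im=env.get_image('wrist')[:,:,::-1]; cv2.imwrite('pics/w9.png',im);rail()
print(pix('wrist',[(.386,-.288,.12),(.386,-.288,.074),(.351,-.273,.074),(.421,-.273,.074),(.421,-.303,.074),(.351,-.303,.074)]).round(0))
hsv=cv2.cvtColor(im,cv2.COLOR_BGR2HSV)
print(im[90:170:8,320].tolist(),'row'); print(im[120,260:390:8].tolist())
```

```text
[ 0.3861 -0.3679  0.3028] 37.15 -0.0002275410022613783 0.05025350894675004
n,u -0.12332325485603474 -0.24443916518860678
[[325. 116.]
 [325. 117.]
 [282.  98.]
 [368.  98.]
 [366. 136.]
 [283. 136.]]
[[127, 124, 118], [167, 173, 168], [153, 159, 154], [182, 188, 182], [180, 187, 180], [178, 185, 179], [165, 171, 166], [122, 121, 115], [125, 124, 117], [128, 125, 118]] row
[[127, 125, 118], [126, 124, 117], [121, 118, 112], [179, 186, 180], [180, 185, 180], [179, 187, 180], [180, 187, 180], [181, 188, 182], [180, 186, 180], [139, 143, 139], [157, 163, 157], [158, 163, 158], [180, 187, 181], [125, 128, 123], [109, 107, 102], [113, 111, 105], [177, 174, 165]]
```

Run:
```python
from h import *
im=cv2.imread('pics/w9.png').astype(int);B,G,R=im[...,0],im[...,1],im[...,2]
m=((G-B>3)&(G-R>3)&(G>120)).astype(np.uint8);m[:60]=0;m[190:]=0;m[:,:240]=0;m[:,410:]=0
m=cv2.morphologyEx(m,cv2.MORPH_OPEN,np.ones((3,3),np.uint8))
for r in m[78:156:2,264:386:2]: print(''.join('.#'[v] for v in r))
m2=cv2.morphologyEx(((G>174)&(m>0)).astype(np.uint8),cv2.MORPH_OPEN,np.ones((3,3),np.uint8))
print(cv2.minAreaRect(cv2.findNonZero(m)),cv2.minAreaRect(cv2.findNonZero(m2)))
```

```text
.............................................................
.............................................................
.............................................................
.............................................................
.............................................................
.............................................................
.............................................................
.............................................................
.............................................................
.............................................................
............###############################..................
............####################################.............
.........#######################################.............
.........#########################################...........
.........##########################################..........
.........##########################################..........
.........##########################################..........
.........#####################################
[... 820 characters left out ...]
.
............######################.#.#############...........
............###################################..............
.............##################################..............
.............................................#...............
.............................................................
.............................................................
.............................................................
.............................................................
((322.232177734375, 121.17716217041016), (83.39218139648438, 48.00969314575195), 1.5074357986450195) ((322.0946350097656, 120.97171020507812), (81.21035766601562, 45.66520690917969), 1.7899105548858643)
```

Request:
jog_arm:
  hand: [0.05, 0.05, 0.05, 0.05, 0.05]
  travel:
    - [-0.001, 0.038, 0]
    - [0, 0.039, 0]
    - [0, 0, -0.05]
    - [0, 0, -0.05]
    - [0, 0, -0.05]
  yaw: [-0.013, -0.013, 0, 0, 0]

```text
time_s: 37.78
position: [0.3851, -0.2908, 0.1517]
tool_rot: [[0.026, 1.0, 0.001], [1.0, -0.026, -0.001], [-0.001, 0.001, -1.0]]
ft_force: [0.7, -0.4, 0.4]
grip_width: 0.0501
gripper_force: 0.0
```

Request:
jog_arm:
  hand: [0.05, 0.05, 0.0, 0.0, 0.0]
  travel:
    - [0, 0, -0.026]
    - [0, 0, -0.025]
    - [0, 0, 0]
    - [0, 0, 0]
    - [0, 0, 0]
  yaw: [0, 0, 0, 0, 0]

```text
time_s: 38.4
position: [0.3854, -0.2912, 0.1028]
tool_rot: [[0.026, 1.0, 0.001], [1.0, -0.026, -0.001], [-0.001, 0.001, -1.0]]
ft_force: [0.7, -0.0, -0.9]
grip_width: 0.0133
gripper_force: 59.4
```

Request:
jog_arm:
  hand: [0, 0, 0, 0, 0]
  travel:
    - [0, 0, 0]
    - [0, 0, 0.02]
    - [0, 0, 0.05]
    - [0, 0, 0.04]
    - [0, 0, 0.04]
  yaw: [0, 0, 0, 0, 0]

```text
time_s: 39.02
position: [0.3849, -0.2906, 0.2536]
tool_rot: [[0.026, 1.0, 0.0], [1.0, -0.026, -0.0], [-0.0, 0.0, -1.0]]
ft_force: [0.2, 0.4, -1.1]
grip_width: 0.0133
gripper_force: 59.3
```

Request:
jog_arm:
  hand: [0, 0, 0, 0, 0]
  travel:
    - [0.028, 0.003, 0]
    - [0.028, 0.003, 0]
    - [0.028, 0.003, 0]
    - [0.028, 0.003, 0]
    - [0.029, 0.0036, 0]
  yaw: [-0.128, -0.128, -0.128, -0.128, -0.127]

```text
time_s: 39.65
position: [0.5269, -0.275, 0.252]
tool_rot: [[0.62, 0.784, 0.0], [0.784, -0.62, -0.0], [-0.0, 0.0, -1.0]]
ft_force: [0.2, -0.3, -1.1]
grip_width: 0.0135
gripper_force: 59.3
```

Request:
jog_arm:
  hand: [0, 0, 0, 0, 0]
  travel:
    - [0, 0, -0.018]
    - [0, 0, 0]
    - [0, 0, 0]
    - [0, 0, 0]
    - [0, 0, 0]
  yaw: [0, 0, 0, 0, 0]

```text
time_s: 40.28
position: [0.526, -0.2754, 0.2344]
tool_rot: [[0.617, 0.787, 0.001], [0.787, -0.617, -0.001], [0.0, 0.001, -1.0]]
ft_force: [-0.1, -0.2, -1.0]
grip_width: 0.0136
gripper_force: 59.2
```

Run:
```python
from h import *
im=env.get_image('wrist')[:,:,::-1].astype(int); rail()
old=cv2.imread('pics/w8.png').astype(int)
# same hanger-in-hand picture as for H2? compare held-hanger region
d=np.abs(im-old)[215:345,238:412].mean(2); print('diff',d.mean().round(1),(d>40).mean().round(3))
```

```text
[ 0.526  -0.2754  0.2343] 40.325 -38.11530097881954 0.013055742150395405
n,u -0.07026220806046153 -0.08536739123342958
diff 15.2 0.107
```

Request:
jog_arm:
  hand: [0, 0, 0, 0, 0]
  travel:
    - [0.011, -0.0086, 0.001]
    - [0.011, -0.0086, 0]
    - [0.011, -0.0086, 0]
    - [0.011, -0.0086, 0]
    - [0.011, -0.0086, 0]
  yaw: [0, 0, 0, 0, 0]

```text
time_s: 40.95
position: [0.5814, -0.3186, 0.235]
tool_rot: [[0.617, 0.787, 0.0], [0.787, -0.617, -0.0], [0.0, 0.0, -1.0]]
ft_force: [-0.6, 0.2, -1.2]
grip_width: 0.0129
gripper_force: 59.3
```

Request:
jog_arm:
  hand: [0, 0, 0, 0, 0]
  travel:
    - [0, 0, 0]
    - [0, 0, -0.01]
    - [0, 0, -0.007]
    - [0, 0, 0]
    - [0, 0, 0]
  yaw: [0, 0, 0, 0, 0]

```text
time_s: 41.58
position: [0.5811, -0.3183, 0.218]
tool_rot: [[0.617, 0.787, 0.0], [0.787, -0.617, -0.0], [-0.0, 0.0, -1.0]]
ft_force: [-0.4, 0.5, -0.4]
grip_width: 0.0133
gripper_force: 59.4
```

Request:
jog_arm:
  hand: [0, 0, 0, 0, 0]
  travel:
    - [0, 0, -0.002]
    - [0, 0, -0.002]
    - [0, 0, 0]
    - [0, 0, 0]
    - [0, 0, 0]
  yaw: [0, 0, 0, 0, 0]

```text
time_s: 42.2
position: [0.5811, -0.3183, 0.2138]
tool_rot: [[0.617, 0.787, 0.0], [0.787, -0.617, 0.0], [0.0, -0.0, -1.0]]
ft_force: [0.4, -0.4, -1.9]
grip_width: 0.0131
gripper_force: 59.6
```

Request:
jog_arm:
  hand: [0, 0, 0.018, 0.03, 0.05]
  travel:
    - [0, 0, -0.001]
    - [0, 0, 0]
    - [0, 0, 0]
    - [0, 0, 0]
    - [0, 0, 0]
  yaw: [0, 0, 0, 0, 0]

```text
time_s: 42.82
position: [0.5811, -0.3183, 0.2126]
tool_rot: [[0.617, 0.787, -0.0], [0.787, -0.617, 0.0], [-0.0, -0.0, -1.0]]
ft_force: [-0.0, -0.2, -0.0]
grip_width: 0.0473
gripper_force: 0.0
```

Request:
jog_arm:
  hand: [0.05, 0.05, 0.05, 0.05, 0.05]
  travel:
    - [0, 0, 0.02]
    - [0, 0, 0.04]
    - [0, 0, 0.04]
    - [-0.05, 0.02, 0.02]
    - [-0.05, 0.04, 0]
  yaw: [0, 0, 0, 0, 0]

```text
time_s: 43.45
position: [0.4814, -0.2596, 0.3337]
tool_rot: [[0.618, 0.786, 0.002], [0.786, -0.618, -0.002], [-0.0, 0.003, -1.0]]
ft_force: [0.6, 0.2, 1.1]
grip_width: 0.0502
gripper_force: 0.0
```

Request:
jog_arm:
  hand: [0.05, 0.05, 0.05, 0.05, 0.05]
  travel:
    - [-0.05, 0.05, 0]
    - [-0.03, 0.05, 0]
    - [0, 0.05, 0]
    - [0, 0, 0]
    - [0, 0, 0]
  yaw: [0, 0, 0, 0, 0]

```text
time_s: 44.08
position: [0.4083, -0.1154, 0.3329]
tool_rot: [[0.617, 0.787, 0.0], [0.787, -0.617, -0.0], [-0.0, 0.0, -1.0]]
ft_force: [-0.6, -1.0, 0.6]
grip_width: 0.0499
gripper_force: 0.0
```

Run:
```python
from h import *
I={}
for n in ('scene','side'):
    im=env.get_image(n)[:,:,::-1].copy(); cv2.imwrite(f'pics/end_{n}.png',im); I[n]=im
rail()
m=np.array([.634,-.2516]);u=np.array([.617,.787]);nn=np.array([.787,-.617])
E=[('H1',(.6861,-.1839,.231)),('H2',(.6341,-.2519,.231)),('H3',(.5811,-.3183,.231)),('L1',(.489,.382,.185)),('L2',(.487,.254,.185))]
for k,P in E:
    for n in I:
        q=pix(n,[P])[0].round().astype(int); w=I[n][q[1]-8:q[1]+9,q[0]-8:q[0]+9].astype(int)
        print(k,n,q.tolist(),I[n][q[1]-1:q[1]+2,q[0]-1:q[0]+2].reshape(-1,3).mean(0).round().tolist())
def blobs(n,f,lo=15,hi=600):
    im=I[n].astype(int);mm=f(im[...,0],im[...,1],im[...,2]).astype(np.uint8)
    N,l,st,ce=cv2.connectedComponentsWithStats(mm)
    return [(st[i].tolist()) for i in range(1,N) if lo<st[i,4]<hi]
for n,r in (('scene',(200,90,460,420)),('side',(200,90,520,420))):
    b=blobs(n,lambda B,G,R:(np.maximum(np.maximum(B,G),R)<50))
    print('black',n,[x for x in b if r[0]<x[0]<r[2] and r[1]<x[1]<r[3]])
    b=blobs(n,lambda B,G,R:(G-B>3)&(G-R>3)&(G>100)&(G-R<40),40,3000)
    print('hang',n,[x for x in b if r[0]<x[0]<r[2] and r[1]<x[1]<r[3]])
```

```text
[ 0.4083 -0.116   0.3326] 44.175 -38.160688986056236 0.05008455368541642
n,u -0.26126873116741156 -0.032495155728702436
H1 scene [235, 207] [211.0, 214.0, 213.0]
H1 side [431, 228] [195.0, 199.0, 196.0]
H2 scene [237, 191] [209.0, 214.0, 212.0]
H2 side [435, 256] [200.0, 202.0, 199.0]
H3 scene [239, 177] [201.0, 205.0, 203.0]
H3 side [438, 287] [200.0, 203.0, 200.0]
L1 scene [421, 295] [40.0, 37.0, 38.0]
L1 side [234, 153] [97.0, 112.0, 115.0]
L2 scene [386, 268] [50.0, 48.0, 48.0]
L2 side [256, 177] [41.0, 43.0, 43.0]
black scene [[319, 93, 20, 9, 59], [446, 240, 26, 9, 50], [381, 267, 9, 18, 115], [416, 294, 11, 18, 134]]
hang scene [[283, 125, 14, 21, 74], [270, 140, 24, 27, 110], [237, 219, 13, 13, 45], [224, 220, 12, 10, 60], [237, 233, 13, 11, 75], [234, 275, 24, 16, 127]]
black side [[294, 148, 11, 3, 25], [232, 159, 7, 11, 53], [253, 176, 7, 18, 98]]
hang side [[332, 116, 14, 18, 48], [350, 141, 24, 26, 82], [260, 169, 22, 32, 170], [372, 179, 12, 12, 46], [279, 191, 9, 15, 44], [410, 219, 38, 86, 1031], [390, 229, 31, 32, 134], [255, 230, 16, 22, 91], [463, 243, 20, 19, 54],
[... 443 characters left out ...]
, 309, 37, 31, 161], [232, 314, 37, 35, 228], [252, 314, 19, 16, 70], [349, 319, 13, 23, 69], [370, 323, 11, 13, 48], [452, 323, 12, 14, 42], [458, 329, 39, 26, 84], [219, 331, 17, 16, 75], [497, 331, 30, 22, 110], [363, 335, 17, 13, 49], [401, 340, 12, 19, 62], [349, 343, 17, 15, 57], [504, 349, 35, 18, 109], [215, 357, 17, 17, 65], [360, 357, 13, 12, 47], [455, 357, 15, 18, 77], [471, 356, 26, 16, 63], [244, 358, 20, 17, 83], [384, 358, 8, 18, 52], [208, 365, 26, 46, 234], [239, 367, 12, 19, 69], [410, 370, 51, 38, 400], [508, 373, 17, 20, 59], [250, 381, 22, 15, 90], [228, 383, 20, 21, 107], [380, 382, 29, 25, 168], [461, 385, 12, 34, 108], [484, 404, 41, 21, 163], [508, 413, 13, 17, 58]]
```

Run:
```python
from h import *
a=cv2.imread('pics/sc3.png').astype(int);b=cv2.imread('pics/end_scene.png').astype(int)
d=np.abs(a-b).mean(2)
print('L1 grip',d[290:316,412:432].mean(),'L1 cup',d[318:352,392:422].mean())
a0=cv2.imread('pics/scene0.png').astype(int)
for n,P in {'sponge':(278,256),'bowl':(482,326),'scourer':(208,232),'soap':(248,300),'jar':(213,250),'mug':(307,184),'kettle':(565,360),'brown':(327,198)}.items():
    x,y=P; print(n,np.abs(a0-b).mean(2)[y-10:y+11,x-10:x+11].mean().round(1))
p,e=tri('side',(256.5,185),'scene',(385.5,276)); print('L2 grip',p.round(3),e.round(4))
e1=onz('scene',(283.3,256),.243)
m=cv2.imread('pics/end_scene.png');s2=cv2.imread('pics/sc3.png')
print('spout diff',np.abs(m.astype(int)-s2)[250:320,275:330].mean())
```

```text
L1 grip 24.13397435897436 L1 cup 2.9120915032679737
sponge 28.5
bowl 7.0
scourer 3.8
soap 3.6
jar 3.4
mug 3.8
kettle 3.3
brown 2.6
L2 grip [0.486 0.255 0.157] 0.0004
spout diff 4.958268398268398
```

Run:
```python
from h import *
for f in ('sc3','end_scene'):
    im=cv2.imread(f'pics/{f}.png'); m=(im.max(2)<55).astype(np.uint8); m2=np.zeros_like(m);m2[280:325,405:440]=m[280:325,405:440]
    N,l,st,ce=cv2.connectedComponentsWithStats(m2); print(f,[(st[i].tolist(),ce[i].round(1).tolist()) for i in range(1,N) if st[i,4]>20])
for n in ('scene','side'):
  for f in (f'{n}0',f'end_{n}'):
    h=cv2.cvtColor(cv2.imread(f'pics/{f}.png'),cv2.COLOR_BGR2HSV);y=cv2.findNonZero(cv2.inRange(h,(22,180,60),(34,255,255)))
    print(f,None if y is None else (len(y),y.mean(0).round(1),y.min(0),y.max(0)))
b=cv2.imread('pics/end_scene.png');print(b[300:316:3,395:440:5].mean(2).round().tolist())
```

```text
sc3 [([416, 293, 10, 19, 134], [420.6, 302.1])]
end_scene [([416, 293, 11, 19, 140], [420.8, 301.9])]
scene0 (270, array([[280.5, 255.1]]), array([[270, 247]], dtype=int32), array([[291, 264]], dtype=int32))
end_scene (190, array([[281.4, 253.3]]), array([[269, 247]], dtype=int32), array([[291, 261]], dtype=int32))
side0 (485, array([[365.9, 302.2]]), array([[351, 290]], dtype=int32), array([[381, 314]], dtype=int32))
end_side (488, array([[366.2, 302.1]]), array([[351, 291]], dtype=int32), array([[381, 314]], dtype=int32))
[[88.0, 87.0, 88.0, 137.0, 108.0, 13.0, 22.0, 109.0, 109.0], [88.0, 88.0, 87.0, 122.0, 106.0, 13.0, 46.0, 109.0, 110.0], [88.0, 87.0, 87.0, 87.0, 158.0, 15.0, 94.0, 109.0, 109.0], [89.0, 87.0, 87.0, 87.0, 96.0, 14.0, 93.0, 110.0, 110.0], [89.0, 88.0, 86.0, 86.0, 84.0, 92.0, 108.0, 109.0, 110.0], [85.0, 87.0, 87.0, 86.0, 84.0, 86.0, 93.0, 117.0, 111.0]]
```

```bash
python3 -c "
from rig import env
print(env.close_job())"
```

```text
the job is handed in; nothing more can be done
None
```

The spout is pushed to its stop on the robot's right, both ladles present hang on the basin's near rim, and all three white hangers hang on the rail. The job was handed in at about 44 s, but I viewed 16 pictures, two over the limit of 14, and checked the last hanger and the end state by numbers only.

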